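# Re-match four watch cases with their job trays

### The arm

A 7-joint arm with a two-finger parallel gripper is mounted at the origin on the work surface. World frame = base frame: x ahead of the robot, y to its left, z up, the work surface at z = 0. Lengths are in m, angles in rad, forces in N, time in s.
With the tool pointing down it reaches from about 0.4 to 0.85 m from the base axis. Payload 10.4 kg.
Tool frame: the origin (TCP) lies between the finger pads; the fingertips stand 22 mm ahead of it and the grasp point (between the pads) lies 3 mm ahead of it (ctrl.tips_ahead is the distance from the TCP to the fingertips, in m); z points along the fingers, y is the line along which they close (so a half turn about z gives the same grasp; the last joint's range is limited). The gripper opens to 85 mm and grips with 20 to 120 N. Pads are 22 mm wide; open, the fingers measure 114 mm over their backs; the gripper's body (76 mm by 85 mm) begins 54 mm behind the grasp point. The pads swing forward as they close: fully open they stand 13 mm farther back than shut.
Start: joints at [-0.023, 0.332, -0.065, 1.46, 0.022, 1.35, -0.088], TCP at [0.625, 0, 0.253] pointing down, gripper open.
Joint ranges: [-2.6, 2.6], [-0.5, 2.12], [-1.47, 1.34], [0.16, 2.42], [-1.27, 4.41], [0.06, 2.06], [-2.6, 2.6]. Speed limits (rad/s): [2.22, 2.22, 2.79, 2.79, 3.14, 3.14, 3.14].

### API

Orientations are given as a rotation vector (axis times angle).
In Python, from station import ctrl, imaging, sign_off, spotter gives the robot as it stands.
- The arm moves only by the tool step_arm, never from a script. Its argument "increments" is a list of rows, each an object of numbers: "ax", "ay", "az": the turn, a rotation vector about the tool's x, y, z scaled (see below); "tx", "ty", "tz": the shift along the tool's x, y, z scaled (see below); "claw": the opening, from 0 (shut) to 1 (fully open). A call has 1 to 20 rows; each row shifts and turns the commanded pose from where the row before left it, along the tool's axes as they then stand; what a row does not reach is not made up. The controller multiplies each number of a shift by 0.1 m and each number of a turn by pi rad. A row lasts 1/10 s, in which the tool goes at most 50 mm and 8.59 degrees, less where a joint would pass 70% of its speed; a pose out of reach is approached as far as the arm can. A call with a number of a shift or a turn outside -1 to 1 is refused whole. A call with a gripper value outside its range is refused whole. The fingers move at their own pace and stop on an object; "newtons" is the grip in N (left out, the last holds). Time passes only in rows, so rows that do not move let the fingers close. It gives the time, the measured TCP pose, the force, the opening and the grip force at its end, in the units of the state.
- ctrl.sense(): the state, without advancing time (a new reading comes with each control period).
- imaging.get_image(name): name is "scene" or "side" or "wrist"; returns the picture (400x640x3 uint8, red, green, blue); there is no depth.
- imaging.camera_model(name): a dict with "fx", "fy", "cx", "cy" (pixels), "origin" and "attitude" of the camera in the world. Camera axes: x right, y down, z forward; pixel columns grow to the right and rows downward; lengths in m; the calibration is good to about 2 mm. A picture is of the moment at which its call begins: read the wrist's pose just before it. camera_model takes no time and is no camera call; for the wrist camera it gives the pose at the moment of the call.
- sign_off(): hands the job in; it is judged then, once.
Trained networks look in the newest picture that a camera, given by its name, has taken for a name from the list of things; names that differ only in an ending like _2 or _b are one class to them, and where a whole thing is asked for, a point or a joint stands for the part that bears it (a point fixed in the world has none). Each returns a list of dicts, best first, with "conf" (0 to 1); they miss things now and then, are a little off and sometimes report something else, mostly with a low value. They report only what shows in the picture. A call takes as long as a camera call.
- spotter.masks_of(camera, name): "pixels" (400x640 bool, what is visible of it) and "position" ([row, column] in pixels, amid what is visible of it).
The state is a dict: "clock": time; "q": joint angles; "qd": joint speeds; "effort": joint torques, N m; "position": TCP position; "tcp_rot": TCP orientation; "ft_force": force on the tool from outside, world axes, zero at the start; "wrist_torque": the same for the moment, N m; "finger_gap": opening from 0.0 (shut) to 1.0 (fully open); "finger_force": force on a finger pad.
Only numpy, scipy, OpenCV 4.12 (cv2) and the standard library are available. Lean on these libraries where they do the work, as an engineer would, in place of code of your own. Each camera call takes 0.05 s, during which the arm holds its last target. There are 200 camera calls.

### The job

The four cleaned watch cases have ended up in one another's job trays: put each case, crystal up, in the middle of the black pad of the tray that holds its own case back (the back of the same outline, only slightly smaller than the case). Only one case fits on a pad, so use the orange silicone block as the free spot while you swap; set the cases down rather than dropping them, never lay one on the bare steel bench or down in a tray, and leave the tweezer where it lies.

Things in the scene. Friction and masses are not known exactly. Their poses are not given: they have to be found in the camera images.
- case_large: Loose steel watch case, crystal up: large round, 44 mm diameter, 12 mm thick. Flanks upright to 8 mm above its underside, bezel above 1.5 mm smaller. Lugs at both ends of its x axis (about 54 mm over lugs); flanks facing +y and -y, 44 mm apart, are free to grip. Origin: centre of underside, z up. 50 g +-1/3. Half-turn symmetric. Starts on another case's tray pad.
- case_small: Loose steel watch case, crystal up: small round, 28 mm diameter, 10 mm thick. Flanks upright to 8 mm above its underside, bezel above 1.5 mm smaller. Lugs at both ends of its x axis (about 37 mm over lugs); flanks facing +y and -y, 28 mm apart, are free to grip. Origin: centre of underside, z up. 20 g +-1/3. Half-turn symmetric. Starts on another case's tray pad.
- case_square: Loose steel watch case, crystal up: square, 34 by 34 mm, 11 mm thick. Flanks upright to 8 mm above its underside, bezel above 1.5 mm smaller. Lugs at both ends of its x axis (about 45 mm over lugs); flanks facing +y and -y, 34 mm apart, are free to grip. Origin: centre of underside, z up. 40 g +-1/3. Half-turn symmetric. Starts on another case's tray pad.
- case_rect: Loose steel watch case, crystal up: rectangular, 40 mm along x by 25 mm along y, 10 mm thick. Flanks upright to 8 mm above its underside, bezel above 1.5 mm smaller. Lugs at both ends of its x axis (about 49 mm over lugs); flanks facing +y and -y, 25 mm apart, are free to grip. Origin: centre of underside, z up. 30 g +-1/3. Half-turn symmetric. Starts on another case's tray pad.
- tray_large: Fixed low grey job tray, 72 (x) by 116 (y) mm, lip 7 mm high. Origin on the bench, under the centre of its 60 by 60 mm black rubber case pad, flat top 10 mm above the bench. Reaches 36 mm to -y, 80 mm to +y of the origin. In the low half, centred 56 mm to +y, lies a steel case back (fixed, top below the lip): the large round back, 39 mm diameter. Its case: the large round one.
- tray_small: Fixed low grey job tray, 72 (x) by 116 (y) mm, lip 7 mm high. Origin on the bench, under the centre of its 60 by 60 mm black rubber case pad, flat top 10 mm above the bench. Reaches 36 mm to -y, 80 mm to +y of the origin. In the low half, centred 56 mm to +y, lies a steel case back (fixed, top below the lip): the small round back, 24 mm diameter. Its case: the small round one.
- tray_square: Fixed low grey job tray, 72 (x) by 116 (y) mm, lip 7 mm high. Origin on the bench, under the centre of its 60 by 60 mm black rubber case pad, flat top 10 mm above the bench. Reaches 36 mm to -y, 80 mm to +y of the origin. In the low half, centred 56 mm to +y, lies a steel case back (fixed, top below the lip): the square back, 30 by 30 mm. Its case: the square one.
- tray_rect: Fixed low grey job tray, 72 (x) by 116 (y) mm, lip 7 mm high. Origin on the bench, under the centre of its 60 by 60 mm black rubber case pad, flat top 10 mm above the bench. Reaches 36 mm to -y, 80 mm to +y of the origin. In the low half, centred 56 mm to +y, lies a steel case back (fixed, top below the lip): the rectangular back, 36 by 21 mm, long side along x. Its case: the rectangular one.
- mat_block: Fixed orange silicone block, 90 mm (x) by 110 mm (y), flat top 10 mm above the bench, empty at the start: the free spot. Origin under its centre, on the bench surface.
- tweezer: Loose steel tweezer lying on the bench beyond the trays, 134 mm long along its x axis (points to +x), 12 mm wide, 8 mm high; origin on the bench under the middle of its length. To be left where it lies.

How it is judged:
By the outcome, as a careful person would: the job done as asked, in the order asked, and still so for the second after the job is handed in, with the robot touching nothing.
It also fails if it takes over 136 s, if anything falls off the work surface, if the arm or the gripper's body presses on something with over 40 N, if the wrist force passes 120 N, or if a joint passes its speed limit or range.

## Working session

There is one attempt and no reset: what is moved stays moved. The work goes in short steps, Python scripts to look and compute and a tool call to move; the robot and the scene stay as the last step left them, time stands still between calls to the robot, and variables do not carry over. Pictures are saved under pics/ and viewed, at most 14 in all, crops included, and the job is handed in when it is done.

Besides the shell and the picture viewer there is one more tool, called after "Call:" as a command line: name --argument value ..., lists and objects as JSON in quotes. step_arm: Moves the arm, as the interface text tells. Shifts and turns lie within -1 to 1; 1 stands for 0.1 m of shift or pi rad of turn. Its arguments: {"type":"object","properties":{"increments":{"type":"array","items":{"type":"object","properties":{"ax":{"type":"number"},"ay":{"type":"number"},"az":{"type":"number"},"tx":{"type":"number"},"ty":{"type":"number"},"tz":{"type":"number"},"claw":{"type":"number"}}}},"newtons":{"type":"number"}},"required":["increments"]}

```bash
ls; mkdir -p pics; python3 - <<'E'
from station import ctrl, imaging, spotter
import cv2,numpy as np
s=ctrl.sense();print(s)
ims=[]
for n in ["scene","side","wrist"]:
    im=imaging.get_image(n);m=imaging.camera_model(n);print(n,m)
    cv2.imwrite(f"pics/{n}0.png",im[:,:,::-1])
E
```

```text
pics
{'clock': 0.0, 'q': array([-0.02258731,  0.33287582, -0.064687  ,  1.46092703,  0.02158824,
        1.34990302, -0.08845445]), 'qd': array([-0.00124937, -0.00160947, -0.00046867,  0.00165025,  0.00050623,
       -0.00116419, -0.00056466]), 'effort': array([ 4.98105128e-04, -6.25449800e+01,  4.97091911e-02, -3.91610491e+01,
        1.63588714e-02,  9.83294769e-03, -6.01235030e-06]), 'position': array([ 6.24660406e-01, -1.57000118e-05,  2.52520234e-01]), 'tcp_rot': array([-2.22071878e+00, -2.22080465e+00,  1.63819588e-03]), 'ft_force': array([ 0.83072105, -0.42455607,  0.33072673]), 'wrist_torque': array([-0.06314286,  0.02186943, -0.00814131]), 'finger_force': 0.0, 'finger_gap': 0.9978805327141294}
scene {'fx': 459.1746270662231, 'fy': 459.1746270662231, 'cx': 318.87589872568515, 'cy': 196.52883609708206, 'origin': array([1.00546896, 0.67247842, 0.70372329]), 'attitude': array([-0.70393552, -2.56014383,  1.22392531])}
side {'fx': 473.67815554682153, 'fy': 473.67815554682153, 'cx': 315.4086193899788, 'cy': 195.0542692591631, 'origin': array([0.08771304, 0.54669274, 0.63146199]), 'attitude': array([-0.98042178,  2.35751009, -1.15682676])}
wrist {'fx': 283.33312762337624, 'fy': 283.33312762337624, 'cx': 316.0614362148071, 'cy': 196.80741045627357, 'origin': array([0.62471233, 0.07146397, 0.3752904 ]), 'attitude': array([ 2.85480115e+00,  3.63776506e-04, -5.66410526e-04])}
```

View pics/scene0.png

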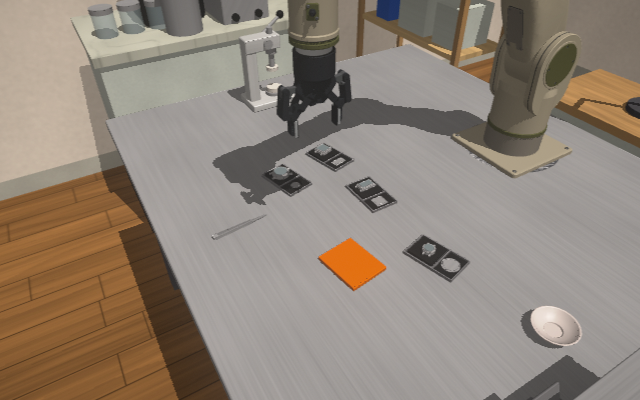

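View pics/side0.png

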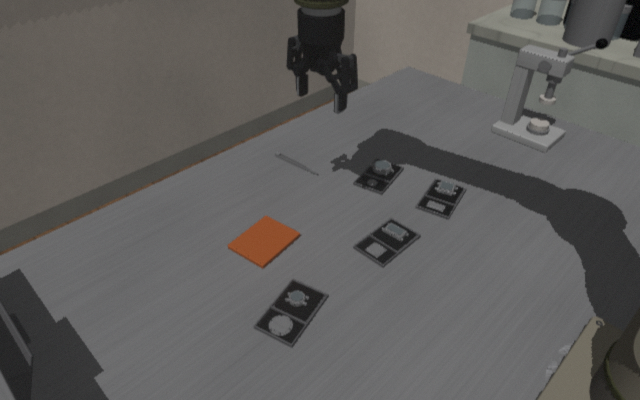

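View pics/wrist0.png

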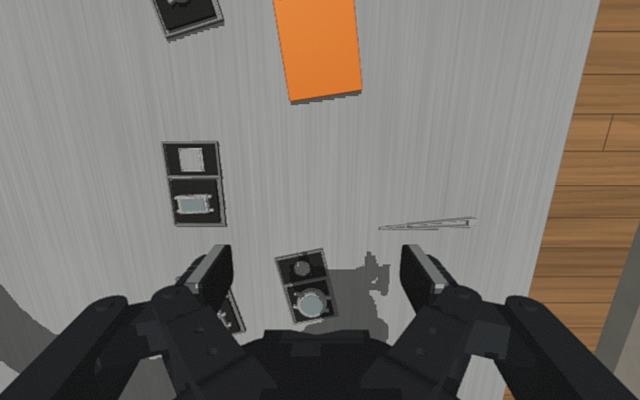

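Scene: large round sits on the small tray (scene 285,175), square-looking case on rect tray (325,152), rect case on the square tray (367,187), small round on the large tray (430,250); the mat at (352,263) is empty. So I need two pair swaps.

```bash
cat > h.py <<'E'
import numpy as np, cv2
from scipy.spatial.transform import Rotation as R
from station import ctrl, imaging, spotter
def rays(m,px):  # px: Nx2 (col,row)
    px=np.atleast_2d(px).astype(float)
    d=np.c_[(px[:,0]-m['cx'])/m['fx'],(px[:,1]-m['cy'])/m['fy'],np.ones(len(px))]
    return d@R.from_rotvec(m['attitude']).as_matrix().T
def plane(m,px,z):
    d=rays(m,px); o=np.array(m['origin']); return (o+d*((z-o[2])/d[:,2])[:,None])[:,:2]
def tri(ms,ps):
    A=np.zeros((3,3));b=np.zeros(3)
    for m,p in zip(ms,ps):
        d=rays(m,p)[0];d/=np.linalg.norm(d);P=np.eye(3)-np.outer(d,d);A+=P;b+=P@m['origin']
    return np.linalg.solve(A,b)
def world_rect(m,mask,z):
    c=max(cv2.findContours(mask.astype(np.uint8),cv2.RETR_EXTERNAL,cv2.CHAIN_APPROX_NONE)[0],key=cv2.contourArea)
    w=plane(m,c[:,0,:],z); (x,y),(a,b),t=cv2.minAreaRect((w*1e3).astype(np.float32))
    return np.round([x,y,a,b,t],1)
CASES=['case_large','case_small','case_square','case_rect']
TRAYS=['tray_large','tray_small','tray_square','tray_rect']
E
python3 - <<'E'
from h import *
D={}
for n in ["scene","side"]:
    imaging.get_image(n);m=imaging.camera_model(n)
    for t in CASES+TRAYS+['mat_block','tweezer']:
        r=spotter.masks_of(n,t)
        D[n,t]=r
        z=0.01 if t=='mat_block' else .0 if t=='tweezer' else .007 if 'tray' in t else .021
        for q in r[:2]: print(n,t,round(q['conf'],2),np.round(q['position']),q['pixels'].sum(),world_rect(m,q['pixels'],z))
ms=[imaging.camera_model(n) for n in("scene","side")]
for t in CASES+TRAYS+['mat_block']:
    a,b=D["scene",t],D["side",t]
    if a and b: print(t,np.round(tri(ms,[a[0]['position'][::-1],b[0]['position'][::-1]])*1e3,1))
print(ctrl.sense()['clock'])
E
```

```text
scene case_large 0.58 [174. 282.] 189 [ 620.4 -188.6   51.3   46.2   58.8]
scene case_small 0.53 [249. 429.] 146 [479.6 207.4  35.7  26.4  48.5]
scene case_small 0.46 [226. 234.] 276 [787.5 -60.7 123.9  19.4   6.2]
scene case_square 0.68 [229. 233.] 255 [801.3 -58.4  95.3  20.2   5. ]
scene case_square 0.48 [153. 324.] 127 [ 474.6 -226.6   44.    40.    18.9]
scene case_rect 0.61 [184. 364.] 140 [466.8 -36.3  31.1  45.4  89.7]
scene case_rect 0.54 [177. 282.] 214 [ 619.1 -188.7   55.7   49.6   36.9]
scene tray_large 0.69 [260. 438.] 1452 [470.3 222.4  79.1 119.5  14.8]
scene tray_small 0.79 [180. 289.] 664 [ 611.2 -174.7   77.6  122.3   12.5]
scene tray_small 0.39 [156. 330.] 562 [ 465.8 -205.1   78.3  118.5   13.2]
scene tray_square 0.6 [197. 375.] 821 [463.7 -17.5 122.   77.7  89. ]
scene tray_rect 0.72 [156. 332.] 571 [ 465.3 -206.7   77.   121.9   13.8]
scene mat_block 0.83 [263. 350.] 1888 [629.7 148.8  93.8 114.8   8.1]
scene mat_block 0.3 [250. 429.] 138 [470.4 200.5  36.3  24.8  48.5]
scene tweezer 0.82 [227. 235.] 238 [777.8 -82.4 132.9  16.9   4.9]
side case_large 0.67 [166
[... 499 characters left out ...]
 [181. 376.] 797 [ 608.8 -173.5   76.4  125.6   12.5]
side tray_small 0.2 [193. 446.] 228 [ 474.6 -244.3   42.4   48.3   25.6]
side tray_square 0.66 [243. 384.] 1338 [459.6 -18.2  73.6 120.2   0.7]
side tray_rect 0.57 [202. 441.] 981 [ 462.9 -207.    72.9  125.3   14.7]
side mat_block 0.56 [239. 264.] 2117 [625.2 148.8  98.2 116.5   8.1]
side tweezer 0.68 [162. 292.] 155 [801.2 -80.8 103.5  17.6   4. ]
case_large [ 618.3 -184.2   22.6]
case_small [475.  206.   16.5]
case_square [ 661.7 -567.2 -355.6]
case_rect [462.4 -43.4  15.1]
tray_large [465.7 227.8   1.5]
tray_small [ 606.5 -166.7    3.5]
tray_square [459.5  -5.9   6.1]
tray_rect [ 457.  -201.6    4.3]
mat_block [629.1 145.9   6.4]
1.25
```

Call:
step_arm --increments '[{"az":0.0455,"tz":0.045},{"az":0.0455,"tz":0.045},{"az":0.0455,"tz":0.045},{"az":0.0455,"tz":0.045},{"az":0.0455,"tz":0.045},{"az":0.0455,"tz":0.045},{"az":0.0455,"tz":0.045},{"az":0.0455,"tz":0.045},{"az":0.0455,"tz":0.045},{"az":0.0455,"tz":0.045},{"az":0.045,"tz":0.045},{"ty":0.35},{"ty":0.35},{"ty":0.35},{"ty":0.35},{"ty":0.35},{},{}]'

```text
$.increments[0]: bad value
```

Call:
step_arm --increments '[{"ax":0,"ay":0,"az":0.0455,"tx":0,"ty":0,"tz":0.045,"claw":1}]'

```text
clock: 1.35
position: [0.6253, -0.0, 0.2494]
tcp_rot: [2.375, 2.056, 0.002]
ft_force: [-0.2, 0.0, -0.3]
finger_gap: 1.0
finger_force: 0.0
```

Call:
step_arm --increments '[{"az":0.0455,"tz":0.045,"ax":0,"ay":0,"tx":0,"ty":0,"claw":1},{"az":0.0455,"tz":0.045,"ax":0,"ay":0,"tx":0,"ty":0,"claw":1},{"az":0.0455,"tz":0.045,"ax":0,"ay":0,"tx":0,"ty":0,"claw":1},{"az":0.0455,"tz":0.045,"ax":0,"ay":0,"tx":0,"ty":0,"claw":1},{"az":0.0455,"tz":0.045,"ax":0,"ay":0,"tx":0,"ty":0,"claw":1},{"az":0.0455,"tz":0.045,"ax":0,"ay":0,"tx":0,"ty":0,"claw":1},{"az":0.0455,"tz":0.045,"ax":0,"ay":0,"tx":0,"ty":0,"claw":1},{"az":0.0455,"tz":0.045,"ax":0,"ay":0,"tx":0,"ty":0,"claw":1},{"az":0.0455,"tz":0.045,"ax":0,"ay":0,"tx":0,"ty":0,"claw":1},{"az":0.045,"tz":0.045,"ax":0,"ay":0,"tx":0,"ty":0,"claw":1},{"az":0,"tz":0,"ax":0,"ay":0,"tx":0.02,"ty":0.35,"claw":1},{"az":0,"tz":0,"ax":0,"ay":0,"tx":0.02,"ty":0.35,"claw":1},{"az":0,"tz":0,"ax":0,"ay":0,"tx":0.02,"ty":0.35,"claw":1},{"az":0,"tz":0,"ax":0,"ay":0,"tx":0.02,"ty":0.35,"claw":1},{"az":0,"tz":0,"ax":0,"ay":0,"tx":0.02,"ty":0.35,"claw":1},{"az":0,"tz":0,"ax":0,"ay":0,"tx":0,"ty":0,"claw":1},{"az":0,"tz":0,"ax":0,"ay":0,"tx":0,"ty":0,"claw":1}]'

```text
clock: 3.05
position: [0.6348, -0.1759, 0.2037]
tcp_rot: [3.142, -0.003, -0.0]
ft_force: [-0.2, -0.0, 0.2]
finger_gap: 1.0
finger_force: 0.0
```

```bash
cat > look.py <<'E'
from h import *
import sys
tag=sys.argv[1]
im=imaging.get_image("wrist");m=imaging.camera_model("wrist");s=ctrl.sense()
cv2.imwrite(f"pics/{tag}.png",im[:,:,::-1])
print(np.round(s['position'],4),np.round(s['tcp_rot'],4),np.round(s['q'],2),s['clock'])
for t in sys.argv[2:]:
    z={'t':.007,'c':.02,'m':.01}[t[0]]
    for q in spotter.masks_of("wrist",t)[:2]: print(t,round(q['conf'],2),np.round(q['position']),q['pixels'].sum(),world_rect(m,q['pixels'],z))
E
python3 look.py w1 tray_small case_large
```

```text
[ 0.6351 -0.1744  0.2037] [-3.141e+00 -4.000e-04  1.000e-04] [ 0.03  0.44  0.22  1.44 -0.1   1.28 -1.3 ] 3.1
tray_small 0.8 [200. 311.] 4871 [ 611.9 -177.6   74.9  117.6   13.2]
case_large 0.65 [196. 334.] 1177 [ 620.7 -195.6   48.9   41.7    0. ]
```

View crop.

View pics/w1.png

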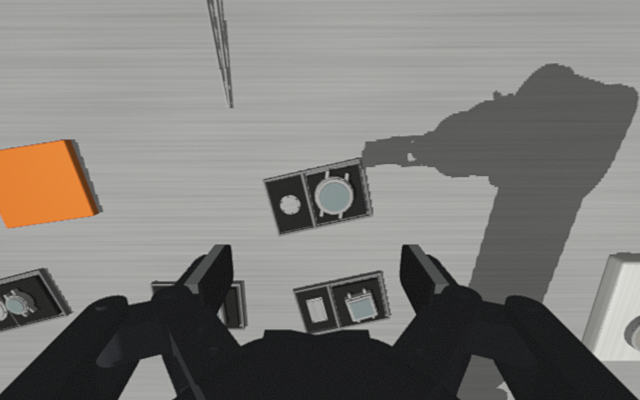

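Call:
step_arm --increments '[{"az":0,"tz":0,"ax":0,"ay":0,"tx":-0.36,"ty":0.08,"claw":1},{"az":0,"tz":0,"ax":0,"ay":0,"tx":-0.36,"ty":0.08,"claw":1},{"az":0,"tz":0,"ax":0,"ay":0,"tx":-0.36,"ty":0.08,"claw":1},{"az":0,"tz":0,"ax":0,"ay":0,"tx":-0.36,"ty":0.08,"claw":1},{"az":0,"tz":0,"ax":0,"ay":0,"tx":0,"ty":0,"claw":1},{"az":0,"tz":0,"ax":0,"ay":0,"tx":0,"ty":0,"claw":1}]'

```text
clock: 3.8
position: [0.4911, -0.2062, 0.2044]
tcp_rot: [-3.141, -0.001, -0.002]
ft_force: [1.1, 0.2, 0.4]
finger_gap: 1.001
finger_force: 0.0
```

```bash
python3 look.py w2 tray_rect case_square tray_square case_rect
```

```text
[ 0.4918 -0.2059  0.2043] [-3.1413e+00 -2.8000e-03 -2.1000e-03] [ 0.08  0.16  0.25  1.78 -0.04  1.2  -1.22] 3.85
tray_rect 0.86 [196. 314.] 4983 [ 466.  -210.6   74.7  116.9   14. ]
case_square 0.84 [197. 339.] 917 [ 471.9 -234.4   42.9   33.8   19.9]
tray_square 0.81 [199. 153.] 5259 [ 4.625e+02 -2.190e+01  7.550e+01  1.195e+02  1.000e-01]
case_rect 0.66 [204. 177.] 890 [464.3 -46.1  48.5  27.8   2.4]
case_rect 0.61 [ 70. 280.] 6754 [ 609.8 -180.    69.7  112.2   12.8]
```

Call:
step_arm --increments '[{"az":0,"tz":0,"ax":0,"ay":0,"tx":0,"ty":-0.38,"claw":1},{"az":0,"tz":0,"ax":0,"ay":0,"tx":0,"ty":-0.38,"claw":1},{"az":0,"tz":0,"ax":0,"ay":0,"tx":0,"ty":-0.38,"claw":1},{"az":0,"tz":0,"ax":0,"ay":0,"tx":0,"ty":-0.38,"claw":1},{"az":0,"tz":0,"ax":0,"ay":0,"tx":0,"ty":-0.38,"claw":1},{"az":0,"tz":0,"ax":0,"ay":0,"tx":0,"ty":0,"claw":1},{"az":0,"tz":0,"ax":0,"ay":0,"tx":0,"ty":0,"claw":1}]'

```text
clock: 4.75
position: [0.4913, -0.0162, 0.2037]
tcp_rot: [3.141, 0.004, -0.0]
ft_force: [0.1, -1.4, -0.1]
finger_gap: 1.0
finger_force: 0.0
```

```bash
python3 look.py w3 tray_square case_rect
```

```text
[ 0.4913 -0.0174  0.2037] [ 3.1412e+00  3.0000e-04 -3.0000e-04] [-0.14  0.07  0.09  1.88 -0.01  1.19 -1.62] 4.8
tray_square 0.79 [200. 312.] 5170 [461.8 -22.2  75.2 118.3   0.7]
case_rect 0.95 [203. 340.] 818 [463.9 -45.1  47.1  25.    2. ]
case_rect 0.23 [ 47. 154.] 10527 [626.3 138.3  89.3 109.    8.8]
```

Call:
step_arm --increments '[{"az":0,"tz":0,"ax":0,"ay":0,"tx":0,"ty":-0.4,"claw":1},{"az":0,"tz":0,"ax":0,"ay":0,"tx":0,"ty":-0.4,"claw":1},{"az":0,"tz":0,"ax":0,"ay":0,"tx":0,"ty":-0.4,"claw":1},{"az":0,"tz":0,"ax":0,"ay":0,"tx":0,"ty":-0.4,"claw":1},{"az":0,"tz":0,"ax":0,"ay":0,"tx":0,"ty":-0.4,"claw":1},{"az":0,"tz":0,"ax":0,"ay":0,"tx":0,"ty":-0.4,"claw":1},{"az":0,"tz":0,"ax":0,"ay":0,"tx":0,"ty":0,"claw":1},{"az":0,"tz":0,"ax":0,"ay":0,"tx":0,"ty":0,"claw":1}]'

```text
clock: 5.7
position: [0.4913, 0.2227, 0.2035]
tcp_rot: [3.141, 0.0, -0.001]
ft_force: [0.8, -0.7, -0.2]
finger_gap: 1.002
finger_force: 0.0
```

```bash
python3 look.py w4 tray_large case_small mat_block
python3 - <<'E'
import cv2,numpy as np
a=[cv2.resize(cv2.imread(f'pics/w{i}.png')[130:270,230:410],None,fx=2.1,fy=2.1,interpolation=cv2.INTER_CUBIC) for i in(1,2,3,4)]
cv2.imwrite('pics/mos.png',np.vstack([np.hstack(a[:2]),np.hstack(a[2:])]))
E
```

```text
[0.4916 0.2216 0.2036] [ 3.1408e+00 -2.5000e-03 -3.0000e-04] [-0.41  0.18 -0.11  1.75  0.02  1.21 -2.1 ] 5.75
tray_large 0.92 [197. 318.] 5466 [468.7 219.8  74.6 117.1  14.5]
case_small 0.93 [196. 334.] 484 [476.3 202.4  33.8  26.2  28. ]
mat_block 0.91 [ 48. 391.] 10333 [628.3 144.5  90.6 111.1   8.3]
```

View pics/mos.png

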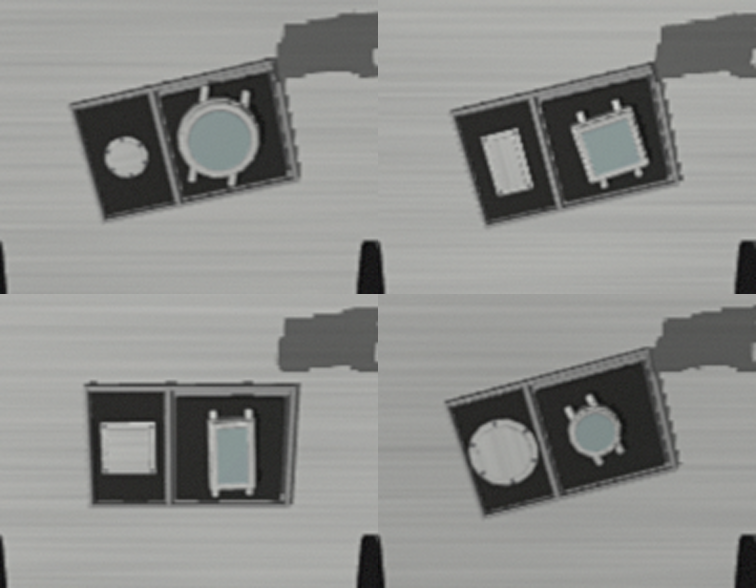

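Tour mosaic: large case at w1 (334,197), square at w2 (340,196), rect at w3 (340,203), small at w4 (334,196); lugs show yaws of about −8°, +19°, +1.5° and +28°. I'll refine this using the crystal centroids and check the heights between views.

```bash
cat > cry.py <<'E'
from h import *
T={'w1':([.6351,-.1744,.2037],[-3.141,-.0004,.0001]),'w2':([.4918,-.2059,.2043],[-3.1413,-.0028,-.0021]),
   'w3':([.4913,-.0174,.2037],[3.1412,.0003,-.0003]),'w4':([.4916,.2216,.2036],[3.1408,-.0025,-.0003])}
m=imaging.camera_model("wrist");s=ctrl.sense()
Rt=R.from_rotvec(s['tcp_rot']);Rc=R.from_rotvec(m['attitude']);
rel=Rt.inv().apply(np.array(m['origin'])-s['position']);rr=Rt.inv()*Rc
print('cam in tool',rel,rr.as_rotvec())
def model(k):
    p,r=T[k];q=R.from_rotvec(r);return dict(m,origin=np.array(p)+q.apply(rel),attitude=(q*rr).as_rotvec())
def crystals(k):
    im=cv2.imread(f'pics/{k}.png').astype(int);B,G,Rd=im[...,0],im[...,1],im[...,2]
    mk=(((G+B)/2-Rd>12)&(G>90)).astype(np.uint8);n,l,st,c=cv2.connectedComponentsWithStats(mk)
    return [(c[i],st[i,4],l==i) for i in range(1,n) if st[i,4]>60]
if __name__=='__main__':
    ht={('w1'):.022,'w2':.021,'w3':.020,'w4':.020}
    C={k:crystals(k) for k in T}
    for k in T:
        for c,a,mk in C[k]: print(k,np.round(c,1),a,np.round(plane(model(k),c,ht[k])*1e3,1),world_rect(model(k),mk,ht[k]))
    f=lambda k,x,y:min(C[k],key=lambda c:np.hypot(*(c[0]-[x,y])))[0]
    print('rect tri',tri([model('w2'),model('w3')],[f('w2',177,204),f('w3',340,203)]))
    print('square tri',tri([model('w1'),model('w2')],[f('w1',362,308),f('w2',339,197)]))
    print('large tri',tri([model('w1'),model('w2')],[f('w1',334,196),f('w2',300,65)]))
E
python3 cry.py
```

```text
cam in tool [ 0.07154425  0.00023575 -0.12257311] [-0.22461734 -0.22333024  1.55905416]
w1 [335.9 197.6] 404 [[ 616.5 -197. ]] [ 616.6 -197.1   26.2   31.    66.3]
w2 [306.4  55.2] 584 [[ 618.7 -196.6]] [ 619.  -196.5   30.3   30.9   68.7]
w2 [340.8 200.1] 373 [[ 470.1 -234.3]] [ 470.  -233.9   22.9   23.3   19.3]
w3 [495.3  53.3] 276 [[ 619.8 -193.8]] [ 619.5 -194.6   16.2   30.7   75. ]
w3 [513.9 198.7] 154 [[ 470.8 -241.5]] [ 468.9 -240.2   23.7   19.3   20. ]
w3 [340.3 206.4] 272 [[461.5 -45.6]] [460.6 -45.2  29.1  13.7   1.7]
rect tri [ 0.70281387 -0.0712955   0.76718928]
square tri [1.79666831 0.13050924 4.19490113]
large tri [ 0.61772271 -0.19673701  0.02620476]
```

```bash
sed -i 's/>12)&(G>90)/>5)\&(G>80)/' cry.py; python3 cry.py
```

```text
cam in tool [ 0.07154425  0.00023575 -0.12257311] [-0.22461734 -0.22333024  1.55905416]
w1 [334.  196.6] 652 [[ 617.6 -194.9]] [ 617.5 -194.9   31.5   31.5    0. ]
w1 [ 14.5 305.7] 190 [[474.1 205.5]] [474.1 205.6  19.9  20.9  41.3]
w1 [361.6 308.8] 335 [[ 469.6 -232.6]] [ 469.5 -232.6   25.2   24.9   19.6]
w2 [306.   54.4] 976 [[ 619.4 -196.2]] [ 6.195e+02 -1.962e+02  3.210e+01  3.150e+01  1.000e-01]
w2 [340.6 199.9] 484 [[ 470.3 -234.1]] [ 470.1 -234.    25.1   25.3   19.7]
w2 [172.3 206.4] 372 [[462.3 -43.1]] [462.3 -43.2  31.2  16.2   2.5]
w3 [502.9  55.1] 990 [[ 618.1 -201.6]] [ 618.  -201.6   32.    32.9   48.2]
w3 [119.1 195.2] 262 [[474.9 203.4]] [474.8 203.4  19.9  20.3  78.5]
w3 [510.8 200.6] 492 [[ 468.5 -238.4]] [ 468.2 -238.5   25.4   25.9   20.1]
w3 [340.4 206.4] 371 [[461.5 -45.6]] [460.7 -45.3  31.4  15.9   1.8]
w4 [333.  195.6] 264 [[474.6 201.9]] [474.7 201.9  20.3  19.9  89.9]
w4 [551.8 206.5] 385 [[461.3 -47.6]] [460.8 -47.7  31.3  16.9   2.9]
rect tri [ 0.46336555 -0.04519053  0.02493748]
square tri [ 0.47089674 -0.23304998  0.02348639]
large tri [ 0.61855655 -0.19555194  0.02461977]
```

```bash
python3 -c "
from station import ctrl
print(ctrl.tips_ahead,[a for a in dir(ctrl) if a[0]!='_'])"
```

```text
0.022 ['Unreachable', 'sense', 'tips_ahead']
```

Call:
step_arm --increments '[{"az":0,"tz":0,"ax":0,"ay":0,"tx":-0.17,"ty":0.197,"claw":1},{"az":-0.039,"tz":0.3,"ax":0,"ay":0,"tx":0,"ty":0,"claw":0.75},{"az":-0.039,"tz":0.3,"ax":0,"ay":0,"tx":0,"ty":0,"claw":0.75},{"az":-0.039,"tz":0.3,"ax":0,"ay":0,"tx":0,"ty":0,"claw":0.75},{"az":-0.039,"tz":0.3,"ax":0,"ay":0,"tx":0,"ty":0,"claw":0.75},{"az":0,"tz":0,"ax":0,"ay":0,"tx":0,"ty":0,"claw":0.75},{"az":0,"tz":0,"ax":0,"ay":0,"tx":0,"ty":0,"claw":0.75},{"az":0,"tz":0,"ax":0,"ay":0,"tx":0,"ty":0,"claw":0.75}]'

```text
clock: 6.7
position: [0.4752, 0.2034, 0.0857]
tcp_rot: [-3.049, -0.757, -0.004]
ft_force: [0.3, 0.4, 0.2]
finger_gap: 0.752
finger_force: 0.0
```

```bash
python3 look.py g1 case_small; python3 -c "
from station import ctrl
print(ctrl.tips_ahead)
import cv2
cv2.imwrite('pics/g1c.png',cv2.imread('pics/g1.png')[160:400,160:480])"
```

```text
[0.4752 0.2036 0.0857] [-3.0483 -0.758  -0.0046] [-0.36  0.27 -0.15  1.92  0.05  0.95 -1.61] 6.75
case_small 0.76 [217. 318.] 1258 [476.3 204.4  34.6  26.6  31.4]
case_small 0.42 [ 62. 511.] 22621 [623.4 151.3  86.8 106.6   8.5]
0.022
```

View pics/g1c.png

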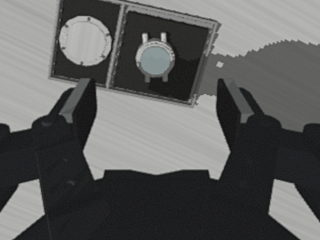

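Call:
step_arm --increments '[{"az":0,"tz":0.15,"ax":0,"ay":0,"tx":0,"ty":0,"claw":0.75},{"az":0,"tz":0.15,"ax":0,"ay":0,"tx":0,"ty":0,"claw":0.6},{"az":0,"tz":0.1,"ax":0,"ay":0,"tx":0,"ty":0,"claw":0.5},{"az":0,"tz":0.1,"ax":0,"ay":0,"tx":0,"ty":0,"claw":0.42},{"az":0,"tz":0,"ax":0,"ay":0,"tx":0,"ty":0,"claw":0.4},{"az":0,"tz":0,"ax":0,"ay":0,"tx":0,"ty":0,"claw":0.4},{"az":0,"tz":0,"ax":0,"ay":0,"tx":0,"ty":0,"claw":0.4}]' --newtons 25

```text
clock: 7.5
position: [0.4745, 0.2035, 0.0344]
tcp_rot: [-3.048, -0.762, -0.002]
ft_force: [0.5, 0.2, -0.3]
finger_gap: 0.399
finger_force: 0.0
```

Call:
step_arm --increments '[{"az":0,"tz":0.008,"ax":0,"ay":0,"tx":0,"ty":0,"claw":0.35},{"az":0,"tz":0,"ax":0,"ay":0,"tx":0,"ty":0,"claw":0.3},{"az":0,"tz":0,"ax":0,"ay":0,"tx":0,"ty":0,"claw":0.2},{"az":0,"tz":0,"ax":0,"ay":0,"tx":0,"ty":0,"claw":0.0},{"az":0,"tz":0,"ax":0,"ay":0,"tx":0,"ty":0,"claw":0.0},{"az":0,"tz":0,"ax":0,"ay":0,"tx":0,"ty":0,"claw":0.0}]' --newtons 25

```text
clock: 8.1
position: [0.4744, 0.2035, 0.0336]
tcp_rot: [-3.048, -0.762, -0.002]
ft_force: [-0.7, -1.5, 6.0]
finger_gap: 0.307
finger_force: 24.5
```

Call:
step_arm --increments '[{"az":0,"tz":-0.05,"ax":0,"ay":0,"tx":0,"ty":0,"claw":0.0},{"az":0,"tz":-0.1,"ax":0,"ay":0,"tx":0,"ty":0,"claw":0.0},{"az":0,"tz":-0.2,"ax":0,"ay":0,"tx":0,"ty":0,"claw":0.0},{"az":0,"tz":-0.2,"ax":0,"ay":0,"tx":0,"ty":0,"claw":0.0},{"az":0,"tz":0,"ax":0,"ay":0,"tx":0,"ty":0,"claw":0.0},{"az":0,"tz":0,"ax":0,"ay":0,"tx":0,"ty":0,"claw":0.0}]'

```text
clock: 8.7
position: [0.4742, 0.2034, 0.0885]
tcp_rot: [-3.048, -0.762, -0.002]
ft_force: [0.6, 0.6, -0.8]
finger_gap: 0.308
finger_force: 24.6
```

```bash
python3 look.py g2 case_small; python3 - <<'E'
from h import *
ims=[cv2.resize(imaging.get_image(n)[a:a+110,b:b+190,::-1],None,fx=2.1,fy=2.1,interpolation=cv2.INTER_CUBIC) for n,a,b in(('scene',160,330),('side',200,200))]
im=cv2.imread('pics/g2.png')[170:400,220:420]
cv2.imwrite('pics/g2c.png',np.hstack([cv2.resize(np.vstack(ims)[:460],(400,460)),cv2.resize(im,(400,460))]))
E
```

```text
[0.4738 0.2032 0.0879] [ 3.0477e+00  7.6200e-01 -2.0000e-04] [-0.36  0.26 -0.15  1.92  0.05  0.96 -1.61] 8.75
case_small 0.78 [249. 317.] 2379 [451.9 190.4  52.4  37.3  30.6]
```

View pics/g2c.png

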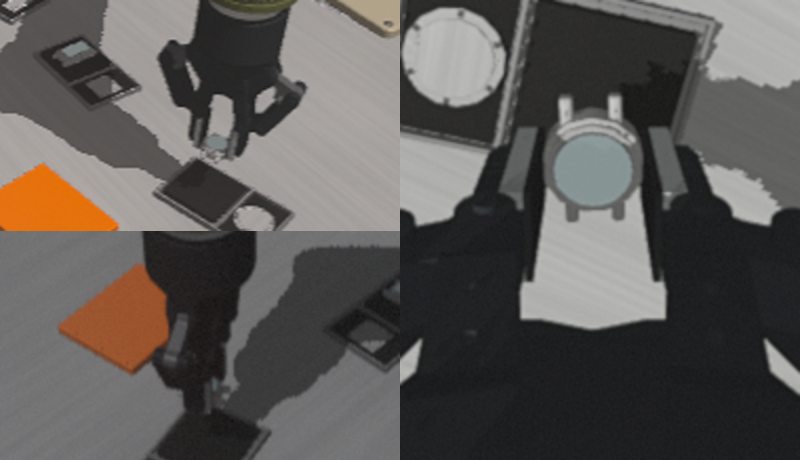

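Small case is held, level and centred (crop 593,171 → wrist col 316.5). It goes to the mat.

Call:
step_arm --increments '[{"az":0,"tz":0,"ax":0,"ay":0,"tx":0.218,"ty":0.247,"claw":0.0},{"az":0,"tz":0,"ax":0,"ay":0,"tx":0.218,"ty":0.247,"claw":0.0},{"az":0,"tz":0,"ax":0,"ay":0,"tx":0.218,"ty":0.247,"claw":0.0},{"az":0,"tz":0,"ax":0,"ay":0,"tx":0.218,"ty":0.247,"claw":0.0},{"az":0,"tz":0,"ax":0,"ay":0,"tx":0.218,"ty":0.247,"claw":0.0},{"az":0,"tz":0.1,"ax":0,"ay":0,"tx":0,"ty":0,"claw":0.0},{"az":0,"tz":0.2,"ax":0,"ay":0,"tx":0,"ty":0,"claw":0.0},{"az":0,"tz":0.1,"ax":0,"ay":0,"tx":0,"ty":0,"claw":0.0},{"az":0,"tz":0.1,"ax":0,"ay":0,"tx":0,"ty":0,"claw":0.0},{"az":0,"tz":0.02,"ax":0,"ay":0,"tx":0,"ty":0,"claw":0.0},{"az":0,"tz":0,"ax":0,"ay":0,"tx":0,"ty":0,"claw":0.0},{"az":0,"tz":0,"ax":0,"ay":0,"tx":0,"ty":0,"claw":0.0},{"az":0,"tz":0,"ax":0,"ay":0,"tx":0,"ty":0,"claw":0.0}]'

```text
clock: 10.2
position: [0.6288, 0.1458, 0.0368]
tcp_rot: [-3.048, -0.762, -0.002]
ft_force: [-0.2, 0.3, -0.1]
finger_gap: 0.309
finger_force: 24.7
```

Call:
step_arm --increments '[{"az":0,"tz":0.015,"ax":0,"ay":0,"tx":0,"ty":0,"claw":0.0},{"az":0,"tz":0.011,"ax":0,"ay":0,"tx":0,"ty":0,"claw":0.0},{"az":0,"tz":0,"ax":0,"ay":0,"tx":0,"ty":0,"claw":0.0},{"az":0,"tz":0,"ax":0,"ay":0,"tx":0,"ty":0,"claw":0.0}]'

```text
clock: 10.6
position: [0.6285, 0.1457, 0.0337]
tcp_rot: [-3.048, -0.762, -0.001]
ft_force: [-0.7, 0.5, 2.8]
finger_gap: 0.307
finger_force: 25.0
```

Contact (2.8 N). Release and go to the large case.

Call:
step_arm --increments '[{"az":0,"tz":0,"ax":0,"ay":0,"tx":0,"ty":0,"claw":0.4},{"az":0,"tz":0,"ax":0,"ay":0,"tx":0,"ty":0,"claw":0.5},{"az":0,"tz":0,"ax":0,"ay":0,"tx":0,"ty":0,"claw":0.5},{"az":0,"tz":-0.25,"ax":0,"ay":0,"tx":0,"ty":0,"claw":0.5},{"az":0,"tz":-0.4,"ax":0,"ay":0,"tx":0,"ty":0,"claw":0.8},{"az":0.04,"tz":0,"ax":0,"ay":0,"tx":0,"ty":0,"claw":0.8},{"az":0.04,"tz":0,"ax":0,"ay":0,"tx":0,"ty":0,"claw":0.8},{"az":0.04,"tz":0,"ax":0,"ay":0,"tx":0,"ty":0,"claw":0.8},{"az":0.04,"tz":0,"ax":0,"ay":0,"tx":0,"ty":0,"claw":0.8},{"az":0.04,"tz":0,"ax":0,"ay":0,"tx":0,"ty":0,"claw":0.8},{"az":0,"tz":0,"ax":0,"ay":0,"tx":0.052,"ty":0.424,"claw":0.8},{"az":0,"tz":0,"ax":0,"ay":0,"tx":0.045,"ty":0.424,"claw":0.8},{"az":0,"tz":0,"ax":0,"ay":0,"tx":0.045,"ty":0.424,"claw":0.8},{"az":0,"tz":0,"ax":0,"ay":0,"tx":0.045,"ty":0.424,"claw":0.8},{"az":0,"tz":0,"ax":0,"ay":0,"tx":0.045,"ty":0.424,"claw":0.8},{"az":0,"tz":0,"ax":0,"ay":0,"tx":0.045,"ty":0.424,"claw":0.8},{"az":0,"tz":0,"ax":0,"ay":0,"tx":0.045,"ty":0.424,"claw":0.8},{"az":0,"tz":0,"ax":0,"ay":0,"tx":0.045,"ty":0.424,"claw":0.8},{"az":0,"tz":0,"ax":0,"ay":0,"tx":0,"ty":0,"claw":0.8},{"az":0,"tz":0,"ax":0,"ay":0,"tx":0,"ty":0,"claw":0.8}]'

```text
clock: 12.6
position: [0.6175, -0.1967, 0.0982]
tcp_rot: [3.134, -0.221, -0.0]
ft_force: [-1.1, 1.2, -0.4]
finger_gap: 0.799
finger_force: 0.0
```

```bash
cat > tool.py <<'E'
# python3 tool.py x y yaw : increments (m, deg) from the present pose to the target; shift given in frame AFTER the turn
from h import *
import sys
def go(x,y,yaw):
    s=ctrl.sense();X=R.from_rotvec(s['tcp_rot']).as_matrix();now=np.degrees(np.arctan2(X[1,0],X[0,0]))
    d=np.array([x,y])/1e3-s['position'][:2];t=np.radians(yaw)
    print('pos',np.round(s['position']*1e3,1),'yaw %.1f'%now,'az %.4f'%(-(yaw-now)/180),'tx %.3f ty %.3f'%tuple(10*np.array([d@[np.cos(t),np.sin(t)],d@[np.sin(t),-np.cos(t)]])),'tz0.034 %.3f'%(10*(s['position'][2]-.034)),'tilt',np.round(X[:2,2],4),'q7 %.2f'%s['q'][6],'t %.1f'%s['clock'])
def held(k):   # crystal centroid nearest the centre, from the newest picture k at given top height
    import cry
    m=imaging.camera_model("wrist");s=ctrl.sense()
    for c,a,mk in cry.crystals(k): yield c,a,m,mk
if __name__=='__main__': go(*map(float,sys.argv[1:4]))
E
python3 look.py g3 case_large; python3 tool.py 617.6 -194.9 -8; python3 - <<'E'
from tool import *
for c,a,m,mk in held('g3'): print(np.round(c,1),a,np.round(plane(m,c,.022)*1e3,1))
cv2.imwrite('pics/g3c.png',cv2.imread('pics/g3.png')[140:400,160:480])
E
```

```text
[ 0.618  -0.1948  0.0982] [-3.1334e+00  2.1690e-01  3.0000e-04] [ 0.12  0.5   0.15  1.57 -0.08  1.07 -1.42] 12.65
case_large 0.86 [210. 318.] 2723 [ 619.4 -195.    42.9   52.3   82.1]
pos [ 618.2 -193.9   98.3] yaw -7.8 az 0.0009 tx -0.004 ty 0.011 tz0.034 0.643 tilt [-0.0001  0.001 ] q7 -1.42 t 12.7
cam in tool [ 0.07161131  0.00025264 -0.12256966] [-0.22443028 -0.22328023  1.55904927]
[314.9 214.3] 1465 [[ 618.  -193.3]]
[171.2 389.2] 281 [[467.9 -40. ]]
```

View pics/g3c.png

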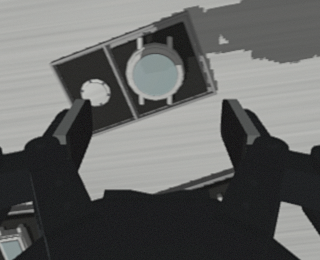

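Large case is centred and lugs aligned (crop 158,75). Descend and grip.

Call:
step_arm --increments '[{"az":0,"tz":0.2,"ax":0,"ay":0,"tx":0,"ty":0,"claw":0.8},{"az":0,"tz":0.2,"ax":0,"ay":0,"tx":0,"ty":0,"claw":0.75},{"az":0,"tz":0.12,"ax":0,"ay":0,"tx":0,"ty":0,"claw":0.7},{"az":0,"tz":0.09,"ax":0,"ay":0,"tx":0,"ty":0,"claw":0.65},{"az":0,"tz":0.02,"ax":0,"ay":0,"tx":0,"ty":0,"claw":0.6},{"az":0,"tz":0,"ax":0,"ay":0,"tx":0,"ty":0,"claw":0.6},{"az":0,"tz":0,"ax":0,"ay":0,"tx":0,"ty":0,"claw":0.5},{"az":0,"tz":0,"ax":0,"ay":0,"tx":0,"ty":0,"claw":0.3},{"az":0,"tz":0,"ax":0,"ay":0,"tx":0,"ty":0,"claw":0.0},{"az":0,"tz":0,"ax":0,"ay":0,"tx":0,"ty":0,"claw":0.0},{"az":0,"tz":0,"ax":0,"ay":0,"tx":0,"ty":0,"claw":0.0}]' --newtons 30

```text
clock: 13.8
position: [0.6185, -0.1954, 0.0366]
tcp_rot: [3.134, -0.217, 0.003]
ft_force: [-2.2, 1.5, 5.8]
finger_gap: 0.483
finger_force: 30.1
```

Call:
step_arm --increments '[{"az":0,"tz":0,"ax":0,"ay":0,"tx":0,"ty":0,"claw":0.55},{"az":0,"tz":0,"ax":0,"ay":0,"tx":0,"ty":0,"claw":0.6},{"az":0,"tz":0.02,"ax":0,"ay":0,"tx":0,"ty":0,"claw":0.6},{"az":0,"tz":0.01,"ax":0,"ay":0,"tx":0,"ty":0,"claw":0.6},{"az":0,"tz":0,"ax":0,"ay":0,"tx":0,"ty":0,"claw":0.6},{"az":0,"tz":0,"ax":0,"ay":0,"tx":0,"ty":0,"claw":0.5},{"az":0,"tz":0,"ax":0,"ay":0,"tx":0,"ty":0,"claw":0.3},{"az":0,"tz":0,"ax":0,"ay":0,"tx":0,"ty":0,"claw":0.0},{"az":0,"tz":0,"ax":0,"ay":0,"tx":0,"ty":0,"claw":0.0},{"az":0,"tz":0,"ax":0,"ay":0,"tx":0,"ty":0,"claw":0.0}]' --newtons 30

```text
clock: 14.8
position: [0.618, -0.1954, 0.0326]
tcp_rot: [3.134, -0.217, 0.0]
ft_force: [-0.0, 0.0, 1.8]
finger_gap: 0.492
finger_force: 30.4
```

Call:
step_arm --increments '[{"az":0,"tz":-0.1,"ax":0,"ay":0,"tx":0,"ty":0,"claw":0.0},{"az":0,"tz":-0.3,"ax":0,"ay":0,"tx":0,"ty":0,"claw":0.0},{"az":0,"tz":-0.3,"ax":0,"ay":0,"tx":0,"ty":0,"claw":0.0},{"az":-0.0413,"tz":0,"ax":0,"ay":0,"tx":0,"ty":0,"claw":0.0},{"az":-0.0413,"tz":0,"ax":0,"ay":0,"tx":0,"ty":0,"claw":0.0},{"az":-0.0413,"tz":0,"ax":0,"ay":0,"tx":0,"ty":0,"claw":0.0},{"az":0,"tz":0,"ax":0,"ay":0,"tx":-0.04,"ty":-0.417,"claw":0.0},{"az":0,"tz":0,"ax":0,"ay":0,"tx":-0.04,"ty":-0.417,"claw":0.0},{"az":0,"tz":0,"ax":0,"ay":0,"tx":-0.04,"ty":-0.417,"claw":0.0},{"az":0,"tz":0,"ax":0,"ay":0,"tx":-0.04,"ty":-0.417,"claw":0.0},{"az":0,"tz":0,"ax":0,"ay":0,"tx":-0.04,"ty":-0.417,"claw":0.0},{"az":0,"tz":0,"ax":0,"ay":0,"tx":-0.04,"ty":-0.417,"claw":0.0},{"az":0,"tz":0,"ax":0,"ay":0,"tx":-0.04,"ty":-0.417,"claw":0.0},{"az":0,"tz":0,"ax":0,"ay":0,"tx":-0.04,"ty":-0.417,"claw":0.0},{"az":0,"tz":0,"ax":0,"ay":0,"tx":-0.04,"ty":-0.417,"claw":0.0},{"az":0,"tz":0,"ax":0,"ay":0,"tx":-0.04,"ty":-0.417,"claw":0.0},{"az":0,"tz":0,"ax":0,"ay":0,"tx":0,"ty":0,"claw":0.0},{"az":0,"tz":0,"ax":0,"ay":0,"tx":0,"ty":0,"claw":0.0},{"az":0,"tz":0,"ax":0,"ay":0,"tx":0,"ty":0,"claw":0.0}]'

```text
clock: 16.7
position: [0.4761, 0.1975, 0.1027]
tcp_rot: [3.117, 0.391, 0.001]
ft_force: [0.7, -0.6, -0.6]
finger_gap: 0.49
finger_force: 30.7
```

```bash
python3 look.py g4 tray_large case_large; python3 tool.py 474.2 198.5 14.5; python3 - <<'E'
from tool import *
z=ctrl.sense()['position'][2]-.0226+.012
for c,a,m,mk in held('g4'): print(np.round(c,1),a,np.round(plane(m,c,z)*1e3,1))
cv2.imwrite('pics/g4c.png',cv2.imread('pics/g4.png')[140:400,160:480])
E
```

```text
[0.4762 0.1972 0.1026] [3.1168e+00 3.8990e-01 5.0000e-04] [-0.35  0.24 -0.14  1.91  0.04  0.99 -1.84] 16.75
tray_large 0.69 [195. 272.] 9483 [468.7 220.7  73.5 117.1  14.9]
tray_large 0.6 [252. 318.] 5319 [436.8 186.8  84.3  67.1  14.2]
case_large 0.67 [252. 319.] 5495 [443.3 188.   81.1  63.8  14.2]
case_large 0.57 [ 49. 437.] 12711 [609.  147.1  57.  106.1   9.1]
pos [476.1 197.4 102.5] yaw 14.3 az -0.0013 tx -0.016 ty -0.016 tz0.034 0.685 tilt [ 0.0002 -0.0003] q7 -1.84 t 16.9
cam in tool [ 0.07150208  0.00018307 -0.12260277] [-0.22481835 -0.22338177  1.55907655]
[456.   11.3] 762 [[598.8 168.9]]
[316.1 257.8] 2884 [[475.4 196.8]]
[592.1 295. ] 669 [[490.6  45.1]]
```

View pics/g4c.png

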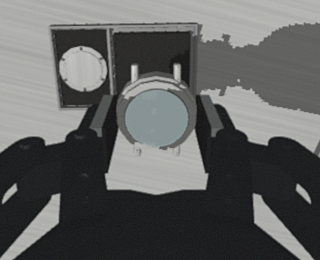

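Case held, level, tray_large pad just beyond. Small correction, then lower.

Call:
step_arm --increments '[{"az":0,"tz":0.2,"ax":0,"ay":0,"tx":-0.009,"ty":-0.023,"claw":0.0},{"az":0,"tz":0.25,"ax":0,"ay":0,"tx":0,"ty":0,"claw":0.0},{"az":0,"tz":0.15,"ax":0,"ay":0,"tx":0,"ty":0,"claw":0.0},{"az":0,"tz":0.05,"ax":0,"ay":0,"tx":0,"ty":0,"claw":0.0},{"az":0,"tz":0.02,"ax":0,"ay":0,"tx":0,"ty":0,"claw":0.0},{"az":0,"tz":0,"ax":0,"ay":0,"tx":0,"ty":0,"claw":0.0},{"az":0,"tz":0,"ax":0,"ay":0,"tx":0,"ty":0,"claw":0.0}]'

```text
clock: 17.55
position: [0.4748, 0.2007, 0.0363]
tcp_rot: [-3.117, -0.393, -0.002]
ft_force: [-0.3, -1.0, -0.6]
finger_gap: 0.488
finger_force: 30.7
```

Call:
step_arm --increments '[{"az":0,"tz":0.015,"ax":0,"ay":0,"tx":0,"ty":0.01,"claw":0.0},{"az":0,"tz":0.01,"ax":0,"ay":0,"tx":0,"ty":0,"claw":0.0},{"az":0,"tz":0.008,"ax":0,"ay":0,"tx":0,"ty":0,"claw":0.0},{"az":0,"tz":0,"ax":0,"ay":0,"tx":0,"ty":0,"claw":0.0},{"az":0,"tz":0,"ax":0,"ay":0,"tx":0,"ty":0,"claw":0.0}]'

```text
clock: 18.05
position: [0.4746, 0.1997, 0.0325]
tcp_rot: [3.117, 0.393, 0.001]
ft_force: [-1.5, -1.5, 4.4]
finger_gap: 0.491
finger_force: 31.2
```

Call:
step_arm --increments '[{"az":0,"tz":0,"ax":0,"ay":0,"tx":0,"ty":0,"claw":0.55},{"az":0,"tz":0,"ax":0,"ay":0,"tx":0,"ty":0,"claw":0.65},{"az":0,"tz":0,"ax":0,"ay":0,"tx":0,"ty":0,"claw":0.65},{"az":0,"tz":-0.2,"ax":0,"ay":0,"tx":0,"ty":0,"claw":0.65},{"az":0,"tz":-0.5,"ax":0,"ay":0,"tx":0,"ty":0,"claw":0.65},{"az":-0.0375,"tz":0,"ax":0,"ay":0,"tx":0,"ty":0,"claw":0.65},{"az":-0.0375,"tz":0,"ax":0,"ay":0,"tx":0,"ty":0,"claw":0.65},{"az":0,"tz":0,"ax":0,"ay":0,"tx":0.2214,"ty":0.2394,"claw":0.65},{"az":0,"tz":0,"ax":0,"ay":0,"tx":0.2214,"ty":0.2394,"claw":0.65},{"az":0,"tz":0,"ax":0,"ay":0,"tx":0.2214,"ty":0.2394,"claw":0.65},{"az":0,"tz":0,"ax":0,"ay":0,"tx":0.2214,"ty":0.2394,"claw":0.65},{"az":0,"tz":0,"ax":0,"ay":0,"tx":0.2214,"ty":0.2394,"claw":0.65},{"az":0,"tz":0,"ax":0,"ay":0,"tx":0,"ty":0,"claw":0.65},{"az":0,"tz":0,"ax":0,"ay":0,"tx":0,"ty":0,"claw":0.65},{"az":0,"tz":0,"ax":0,"ay":0,"tx":0,"ty":0,"claw":0.65}]'

```text
clock: 19.55
position: [0.6274, 0.1465, 0.1019]
tcp_rot: [-3.048, -0.758, 0.001]
ft_force: [0.4, 0.4, -0.5]
finger_gap: 0.654
finger_force: 0.0
```

```bash
python3 look.py g5 case_small; python3 tool.py 628.5 145.7 27.9; python3 - <<'E'
from tool import *
for c,a,m,mk in held('g5'): print(np.round(c,1),a,np.round(plane(m,c,.020)*1e3,1),np.round(plane(m,c,.022)*1e3,1))
E
```

```text
[0.6274 0.1465 0.1021] [-3.0481e+00 -7.5880e-01  7.0000e-04] [-0.22  0.49 -0.1   1.57  0.05  1.08 -1.42] 19.6
case_small 0.58 [207. 321.] 1096 [629.9 145.8  35.4  25.9  29. ]
pos [627.5 146.5 102.2] yaw 28.0 az 0.0003 tx 0.006 ty 0.012 tz0.034 0.682 tilt [-0.0003  0.0003] q7 -1.42 t 19.6
cam in tool [ 0.07144667  0.00017007 -0.12261195] [-0.22506591 -0.22351176  1.55914022]
[317.7 210.8] 568 [[628.3 145.1]] [[629.  145.4]]
```

Call:
step_arm --increments '[{"az":0,"tz":0.25,"ax":0,"ay":0,"tx":0.006,"ty":0.012,"claw":0.6},{"az":0,"tz":0.25,"ax":0,"ay":0,"tx":0,"ty":0,"claw":0.5},{"az":0,"tz":0.15,"ax":0,"ay":0,"tx":0,"ty":0,"claw":0.42},{"az":0,"tz":0.04,"ax":0,"ay":0,"tx":0,"ty":0,"claw":0.4},{"az":0,"tz":0,"ax":0,"ay":0,"tx":0,"ty":0,"claw":0.4},{"az":0,"tz":0,"ax":0,"ay":0,"tx":0,"ty":0,"claw":0.35},{"az":0,"tz":0,"ax":0,"ay":0,"tx":0,"ty":0,"claw":0.2},{"az":0,"tz":0,"ax":0,"ay":0,"tx":0,"ty":0,"claw":0.0},{"az":0,"tz":0,"ax":0,"ay":0,"tx":0,"ty":0,"claw":0.0},{"az":0,"tz":0,"ax":0,"ay":0,"tx":0,"ty":0,"claw":0.0}]' --newtons 25

```text
clock: 20.65
position: [0.6301, 0.1452, 0.0345]
tcp_rot: [-3.049, -0.757, -0.003]
ft_force: [-1.9, 0.2, 6.4]
finger_gap: 0.306
finger_force: 24.8
```

Call:
step_arm --increments '[{"az":0,"tz":-0.1,"ax":0,"ay":0,"tx":0,"ty":0,"claw":0.0},{"az":0,"tz":-0.3,"ax":0,"ay":0,"tx":0,"ty":0,"claw":0.0},{"az":0,"tz":-0.3,"ax":0,"ay":0,"tx":0,"ty":0,"claw":0.0},{"az":0.041,"tz":0,"ax":0,"ay":0,"tx":0,"ty":0,"claw":0.0},{"az":0.041,"tz":0,"ax":0,"ay":0,"tx":0,"ty":0,"claw":0.0},{"az":0,"tz":0,"ax":0,"ay":0,"tx":-0.114,"ty":0.415,"claw":0.0},{"az":0,"tz":0,"ax":0,"ay":0,"tx":-0.114,"ty":0.415,"claw":0.0},{"az":0,"tz":0,"ax":0,"ay":0,"tx":-0.114,"ty":0.415,"claw":0.0},{"az":0,"tz":0,"ax":0,"ay":0,"tx":-0.114,"ty":0.415,"claw":0.0},{"az":0,"tz":0,"ax":0,"ay":0,"tx":-0.114,"ty":0.415,"claw":0.0},{"az":0,"tz":0,"ax":0,"ay":0,"tx":-0.114,"ty":0.415,"claw":0.0},{"az":0,"tz":0,"ax":0,"ay":0,"tx":-0.114,"ty":0.415,"claw":0.0},{"az":0,"tz":0,"ax":0,"ay":0,"tx":-0.114,"ty":0.415,"claw":0.0},{"az":0,"tz":0,"ax":0,"ay":0,"tx":0,"ty":0,"claw":0.0},{"az":0,"tz":0,"ax":0,"ay":0,"tx":0,"ty":0,"claw":0.0},{"az":0,"tz":0,"ax":0,"ay":0,"tx":0,"ty":0,"claw":0.0}]'

```text
clock: 22.25
position: [0.6162, -0.1977, 0.1035]
tcp_rot: [-3.12, -0.361, -0.001]
ft_force: [0.5, 0.2, 0.5]
finger_gap: 0.308
finger_force: 24.7
```

```bash
python3 look.py g6 tray_small case_small; python3 tool.py 616.9 -199 13.2; python3 - <<'E'
from tool import *
z=ctrl.sense()['position'][2]-.0245+.010
for c,a,m,mk in held('g6'): print(np.round(c,1),a,np.round(plane(m,c,z)*1e3,1))
E
```

```text
[ 0.6163 -0.1973  0.1034] [-3.1198e+00 -3.6230e-01 -8.0000e-04] [ 0.2   0.49  0.06  1.57 -0.03  1.08 -1.08] 22.3
tray_small 0.8 [203. 286.] 10633 [ 612.  -178.7   72.5  116.7   13.3]
case_small 0.65 [251. 319.] 2270 [ 584.  -206.    56.9   38.3   11.9]
case_small 0.15 [305.  67.] 6244 [ 4.766e+02 -3.080e+01  7.320e+01  1.127e+02  3.000e-01]
pos [ 616.3 -197.6  103.3] yaw 13.2 az 0.0002 tx 0.003 ty 0.015 tz0.034 0.693 tilt [0.0003 0.0006] q7 -1.08 t 22.4
cam in tool [ 0.07151096  0.00017261 -0.12258561] [-0.2248241  -0.22339295  1.55903767]
[315.9 255.5] 1130 [[ 614.8 -198.1]]
[102.8 330.3] 341 [[539. -88.]]
```

Call:
step_arm --increments '[{"az":0,"tz":0.2,"ax":0,"ay":0,"tx":0.018,"ty":0.018,"claw":0.0},{"az":0,"tz":0.25,"ax":0,"ay":0,"tx":0,"ty":0,"claw":0.0},{"az":0,"tz":0.15,"ax":0,"ay":0,"tx":0,"ty":0,"claw":0.0},{"az":0,"tz":0.05,"ax":0,"ay":0,"tx":0,"ty":0,"claw":0.0},{"az":0,"tz":0,"ax":0,"ay":0,"tx":0,"ty":0,"claw":0.0},{"az":0,"tz":0.015,"ax":0,"ay":0,"tx":0,"ty":0,"claw":0.0},{"az":0,"tz":0.01,"ax":0,"ay":0,"tx":0,"ty":0,"claw":0.0},{"az":0,"tz":0,"ax":0,"ay":0,"tx":0,"ty":0,"claw":0.0},{"az":0,"tz":0,"ax":0,"ay":0,"tx":0,"ty":0,"claw":0.0}]'

```text
clock: 23.3
position: [0.6183, -0.2006, 0.0361]
tcp_rot: [3.121, 0.359, 0.001]
ft_force: [0.3, 0.8, 0.8]
finger_gap: 0.302
finger_force: 24.7
```

Call:
step_arm --increments '[{"az":0,"tz":0.01,"ax":0,"ay":0,"tx":0,"ty":-0.007,"claw":0.0},{"az":0,"tz":0.008,"ax":0,"ay":0,"tx":0,"ty":0,"claw":0.0},{"az":0,"tz":0,"ax":0,"ay":0,"tx":0,"ty":0,"claw":0.0},{"az":0,"tz":0,"ax":0,"ay":0,"tx":0,"ty":0,"claw":0.0}]'

```text
clock: 23.7
position: [0.6181, -0.1998, 0.0346]
tcp_rot: [3.121, 0.359, 0.001]
ft_force: [-2.5, 0.6, 6.4]
finger_gap: 0.302
finger_force: 25.3
```

Call:
step_arm --increments '[{"az":0,"tz":0,"ax":0,"ay":0,"tx":0,"ty":0,"claw":0.4},{"az":0,"tz":0,"ax":0,"ay":0,"tx":0,"ty":0,"claw":0.5},{"az":0,"tz":0,"ax":0,"ay":0,"tx":0,"ty":0,"claw":0.5},{"az":0,"tz":-0.2,"ax":0,"ay":0,"tx":0,"ty":0,"claw":0.5},{"az":0,"tz":-0.5,"ax":0,"ay":0,"tx":0,"ty":0,"claw":0.65},{"az":-0.035,"tz":0,"ax":0,"ay":0,"tx":0,"ty":0,"claw":0.7},{"az":0,"tz":0,"ax":0,"ay":0,"tx":-0.377,"ty":-0.0425,"claw":0.7},{"az":0,"tz":0,"ax":0,"ay":0,"tx":-0.377,"ty":-0.0425,"claw":0.7},{"az":0,"tz":0,"ax":0,"ay":0,"tx":-0.377,"ty":-0.0425,"claw":0.7},{"az":0,"tz":0,"ax":0,"ay":0,"tx":-0.377,"ty":-0.0425,"claw":0.7},{"az":0,"tz":0,"ax":0,"ay":0,"tx":0,"ty":0,"claw":0.7},{"az":0,"tz":0,"ax":0,"ay":0,"tx":0,"ty":0,"claw":0.7},{"az":0,"tz":0,"ax":0,"ay":0,"tx":0,"ty":0,"claw":0.7}]'

```text
clock: 25.0
position: [0.471, -0.2335, 0.1041]
tcp_rot: [3.096, 0.531, 0.002]
ft_force: [0.5, 0.3, -0.0]
finger_gap: 0.703
finger_force: 0.0
```

```bash
python3 look.py g7 case_square case_small tray_small; python3 tool.py 470.3 -234.1 19.5; python3 - <<'E'
from tool import *
for c,a,m,mk in held('g7'): print(np.round(c,1),a,np.round(plane(m,c,.021)*1e3,1),world_rect(m,mk,.021))
cv2.imwrite('pics/g7c.png',cv2.imread('pics/g7.png')[:300,100:540])
E
```

```text
[ 0.4711 -0.2335  0.1039] [3.0962e+00 5.3180e-01 1.1000e-03] [ 0.32  0.25  0.06  1.9  -0.02  0.99 -0.84] 25.05
case_small 0.89 [  5. 343.] 467 [ 603.8 -205.3   11.7   20.8   19.5]
tray_small 0.98 [ 30. 313.] 8423 [ 587.7 -185.3   37.4  118.8   19.5]
pos [ 470.7 -233.5  103.7] yaw 19.5 az -0.0001 tx -0.006 ty 0.004 tz0.034 0.697 tilt [0.     0.0001] q7 -0.84 t 25.2
cam in tool [ 0.07146766  0.00019573 -0.12258369] [-0.22495035 -0.22343052  1.55911119]
[ 58.8 138.2] 1027 [[461.4 -43.1]] [460.9 -43.2  31.3  16.7   1.7]
[315.9 213.1] 1047 [[ 469.1 -234.4]] [ 468.5 -234.4   25.3   25.5   19.5]
```

View pics/g7c.png

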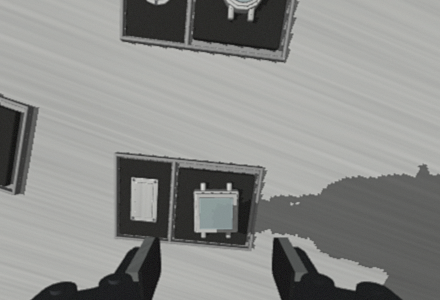

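Square case is aligned under the gripper (crop 216,213). Grip.

Call:
step_arm --increments '[{"az":0,"tz":0.25,"ax":0,"ay":0,"tx":-0.012,"ty":0.004,"claw":0.65},{"az":0,"tz":0.25,"ax":0,"ay":0,"tx":0,"ty":0,"claw":0.6},{"az":0,"tz":0.14,"ax":0,"ay":0,"tx":0,"ty":0,"claw":0.55},{"az":0,"tz":0.05,"ax":0,"ay":0,"tx":0,"ty":0,"claw":0.5},{"az":0,"tz":0.02,"ax":0,"ay":0,"tx":0,"ty":0,"claw":0.48},{"az":0,"tz":0,"ax":0,"ay":0,"tx":0,"ty":0,"claw":0.48},{"az":0,"tz":0,"ax":0,"ay":0,"tx":0,"ty":0,"claw":0.4},{"az":0,"tz":0,"ax":0,"ay":0,"tx":0,"ty":0,"claw":0.3},{"az":0,"tz":0,"ax":0,"ay":0,"tx":0,"ty":0,"claw":0.0},{"az":0,"tz":0,"ax":0,"ay":0,"tx":0,"ty":0,"claw":0.0},{"az":0,"tz":0,"ax":0,"ay":0,"tx":0,"ty":0,"claw":0.0}]' --newtons 28

```text
clock: 26.3
position: [0.4697, -0.235, 0.0339]
tcp_rot: [3.096, 0.53, 0.002]
ft_force: [-0.7, 0.6, 6.4]
finger_gap: 0.387
finger_force: 28.1
```

Call:
step_arm --increments '[{"az":0,"tz":-0.1,"ax":0,"ay":0,"tx":0,"ty":0,"claw":0.0},{"az":0,"tz":-0.3,"ax":0,"ay":0,"tx":0,"ty":0,"claw":0.0},{"az":0,"tz":-0.2,"ax":0,"ay":0,"tx":0,"ty":0,"claw":0.0},{"az":0,"tz":0,"ax":0,"ay":0,"tx":0.276,"ty":-0.306,"claw":0.0},{"az":0,"tz":0,"ax":0,"ay":0,"tx":0.276,"ty":-0.306,"claw":0.0},{"az":0,"tz":0,"ax":0,"ay":0,"tx":0.276,"ty":-0.306,"claw":0.0},{"az":0,"tz":0,"ax":0,"ay":0,"tx":0.276,"ty":-0.306,"claw":0.0},{"az":0,"tz":0,"ax":0,"ay":0,"tx":0.276,"ty":-0.306,"claw":0.0},{"az":0,"tz":0,"ax":0,"ay":0,"tx":0.276,"ty":-0.306,"claw":0.0},{"az":0,"tz":0,"ax":0,"ay":0,"tx":0.276,"ty":-0.306,"claw":0.0},{"az":0,"tz":0,"ax":0,"ay":0,"tx":0.276,"ty":-0.306,"claw":0.0},{"az":0,"tz":0,"ax":0,"ay":0,"tx":0.276,"ty":-0.306,"claw":0.0},{"az":0,"tz":0,"ax":0,"ay":0,"tx":0.276,"ty":-0.306,"claw":0.0},{"az":0,"tz":0.2,"ax":0,"ay":0,"tx":0,"ty":0,"claw":0.0},{"az":0,"tz":0.2,"ax":0,"ay":0,"tx":0,"ty":0,"claw":0.0},{"az":0,"tz":0.13,"ax":0,"ay":0,"tx":0,"ty":0,"claw":0.0},{"az":0,"tz":0.04,"ax":0,"ay":0,"tx":0,"ty":0,"claw":0.0},{"az":0,"tz":0.0,"ax":0,"ay":0,"tx":0,"ty":0,"claw":0.0},{"az":0,"tz":0.0,"ax":0,"ay":0,"tx":0,"ty":0,"claw":0.0}]'

```text
clock: 28.2
position: [0.6282, 0.1455, 0.0369]
tcp_rot: [-3.097, -0.529, -0.002]
ft_force: [0.7, 0.5, -0.7]
finger_gap: 0.385
finger_force: 28.1
```

Call:
step_arm --increments '[{"az":0,"tz":0.015,"ax":0,"ay":0,"tx":0,"ty":0,"claw":0.0},{"az":0,"tz":0.01,"ax":0,"ay":0,"tx":0,"ty":0,"claw":0.0},{"az":0,"tz":0.007,"ax":0,"ay":0,"tx":0,"ty":0,"claw":0.0},{"az":0,"tz":0,"ax":0,"ay":0,"tx":0,"ty":0,"claw":0.0},{"az":0,"tz":0,"ax":0,"ay":0,"tx":0,"ty":0,"claw":0.0}]'

```text
clock: 28.7
position: [0.628, 0.1457, 0.0339]
tcp_rot: [-3.097, -0.53, -0.002]
ft_force: [-2.8, -0.9, 8.5]
finger_gap: 0.387
finger_force: 29.0
```

Call:
step_arm --increments '[{"az":0,"tz":0,"ax":0,"ay":0,"tx":0,"ty":0,"claw":0.45},{"az":0,"tz":0,"ax":0,"ay":0,"tx":0,"ty":0,"claw":0.55},{"az":0,"tz":0,"ax":0,"ay":0,"tx":0,"ty":0,"claw":0.55},{"az":0,"tz":-0.2,"ax":0,"ay":0,"tx":0,"ty":0,"claw":0.55},{"az":0,"tz":-0.5,"ax":0,"ay":0,"tx":0,"ty":0,"claw":0.6},{"az":0.0328,"tz":0,"ax":0,"ay":0,"tx":0,"ty":0,"claw":0.6},{"az":0.0328,"tz":0,"ax":0,"ay":0,"tx":0,"ty":0,"claw":0.6},{"az":0.0328,"tz":0,"ax":0,"ay":0,"tx":0,"ty":0,"claw":0.6},{"az":0,"tz":0,"ax":0,"ay":0,"tx":-0.2875,"ty":0.3095,"claw":0.6},{"az":0,"tz":0,"ax":0,"ay":0,"tx":-0.2875,"ty":0.3095,"claw":0.6},{"az":0,"tz":0,"ax":0,"ay":0,"tx":-0.2875,"ty":0.3095,"claw":0.6},{"az":0,"tz":0,"ax":0,"ay":0,"tx":-0.2875,"ty":0.3095,"claw":0.6},{"az":0,"tz":0,"ax":0,"ay":0,"tx":-0.2875,"ty":0.3095,"claw":0.6},{"az":0,"tz":0,"ax":0,"ay":0,"tx":-0.2875,"ty":0.3095,"claw":0.6},{"az":0,"tz":0,"ax":0,"ay":0,"tx":0,"ty":0,"claw":0.6},{"az":0,"tz":0,"ax":0,"ay":0,"tx":0,"ty":0,"claw":0.6},{"az":0,"tz":0,"ax":0,"ay":0,"tx":0,"ty":0,"claw":0.6}]'

```text
clock: 30.4
position: [0.4614, -0.0443, 0.1029]
tcp_rot: [-3.141, -0.049, -0.002]
ft_force: [-0.8, 0.2, 0.4]
finger_gap: 0.603
finger_force: 0.0
```

```bash
python3 look.py g8 case_rect tray_square; python3 tool.py 461.5 -45.6 1.8; python3 - <<'E'
from tool import *
for c,a,m,mk in held('g8'): print(np.round(c,1),a,np.round(plane(m,c,.020)*1e3,1),world_rect(m,mk,.020))
E
```

```text
[ 0.4614 -0.0441  0.1027] [-3.1409e+00 -4.9300e-02 -1.0000e-03] [-0.01  0.13  0.01  2.05 -0.    0.96 -1.54] 30.45
case_rect 0.78 [207. 316.] 1738 [463.5 -43.7  48.4  25.8   4.4]
tray_square 0.59 [199. 277.] 10696 [ 4.616e+02 -2.070e+01  7.490e+01  1.172e+02  3.000e-01]
pos [461.2 -44.2 102.5] yaw 1.8 az 0.0000 tx 0.002 ty 0.014 tz0.034 0.685 tilt [0.0001 0.0002] q7 -1.54 t 30.6
cam in tool [ 0.07155053  0.00022845 -0.12258741] [-0.22462563 -0.22334706  1.55908484]
[  2.8 191. ] 171 [[469.8 190.5]] [469.2 190.2   5.   23.6  74.4]
[314.9 210.9] 828 [[461.4 -43.7]] [461.  -43.5  30.9  16.    2.3]
```

Call:
step_arm --increments '[{"az":0,"tz":0.25,"ax":0,"ay":0,"tx":0,"ty":0,"claw":0.5},{"az":0,"tz":0.25,"ax":0,"ay":0,"tx":0,"ty":0,"claw":0.45},{"az":0,"tz":0.13,"ax":0,"ay":0,"tx":0,"ty":0,"claw":0.4},{"az":0,"tz":0.05,"ax":0,"ay":0,"tx":0,"ty":0,"claw":0.38},{"az":0,"tz":0.01,"ax":0,"ay":0,"tx":0,"ty":0,"claw":0.38},{"az":0,"tz":0,"ax":0,"ay":0,"tx":0,"ty":0,"claw":0.38},{"az":0,"tz":0,"ax":0,"ay":0,"tx":0,"ty":0,"claw":0.3},{"az":0,"tz":0,"ax":0,"ay":0,"tx":0,"ty":0,"claw":0.2},{"az":0,"tz":0,"ax":0,"ay":0,"tx":0,"ty":0,"claw":0.0},{"az":0,"tz":0,"ax":0,"ay":0,"tx":0,"ty":0,"claw":0.0},{"az":0,"tz":0,"ax":0,"ay":0,"tx":0,"ty":0,"claw":0.0}]' --newtons 26

```text
clock: 31.65
position: [0.4614, -0.0451, 0.0346]
tcp_rot: [-3.141, -0.047, -0.003]
ft_force: [-1.4, -0.2, 7.6]
finger_gap: 0.281
finger_force: 26.1
```

Call:
step_arm --increments '[{"az":0,"tz":-0.1,"ax":0,"ay":0,"tx":0,"ty":0,"claw":0.0},{"az":0,"tz":-0.3,"ax":0,"ay":0,"tx":0,"ty":0,"claw":0.0},{"az":0,"tz":-0.3,"ax":0,"ay":0,"tx":0,"ty":0,"claw":0.0},{"az":-0.034,"tz":0,"ax":0,"ay":0,"tx":0,"ty":0,"claw":0.0},{"az":-0.034,"tz":0,"ax":0,"ay":0,"tx":0,"ty":0,"claw":0.0},{"az":0,"tz":0,"ax":0,"ay":0,"tx":-0.071,"ty":0.367,"claw":0.0},{"az":0,"tz":0,"ax":0,"ay":0,"tx":-0.071,"ty":0.367,"claw":0.0},{"az":0,"tz":0,"ax":0,"ay":0,"tx":-0.071,"ty":0.367,"claw":0.0},{"az":0,"tz":0,"ax":0,"ay":0,"tx":-0.071,"ty":0.367,"claw":0.0},{"az":0,"tz":0,"ax":0,"ay":0,"tx":-0.071,"ty":0.367,"claw":0.0},{"az":0,"tz":0,"ax":0,"ay":0,"tx":0,"ty":0,"claw":0.0},{"az":0,"tz":0,"ax":0,"ay":0,"tx":0,"ty":0,"claw":0.0},{"az":0,"tz":0,"ax":0,"ay":0,"tx":0,"ty":0,"claw":0.0}]'

```text
clock: 32.95
position: [0.4706, -0.2306, 0.1039]
tcp_rot: [-3.118, -0.383, -0.0]
ft_force: [0.7, 0.4, 0.1]
finger_gap: 0.278
finger_force: 25.7
```

```bash
python3 look.py g9 tray_rect case_rect; python3 tool.py 471.3 -231.9 14; python3 - <<'E'
from tool import *
z=ctrl.sense()['position'][2]-.0246+.010
for c,a,m,mk in held('g9'): print(np.round(c,1),a,np.round(plane(m,c,z)*1e3,1),world_rect(m,mk,z))
E
```

```text
[ 0.4707 -0.2304  0.1039] [-3.1175e+00 -3.8420e-01 -5.0000e-04] [ 0.24  0.25  0.14  1.9  -0.04  0.99 -0.92] 33.0
tray_rect 0.76 [194. 278.] 10283 [ 464.5 -210.4   76.2  117.6   14.1]
case_rect 0.72 [245. 315.] 3343 [ 439.3 -239.1   72.3   37.3   14. ]
pos [ 470.7 -230.6  103.8] yaw 14.1 az 0.0003 tx 0.002 ty 0.014 tz0.034 0.698 tilt [0.0003 0.0004] q7 -0.92 t 33.1
cam in tool [ 0.07148846  0.00021768 -0.12258566] [-0.22483904 -0.22340094  1.55912073]
[316.  253.9] 1642 [[ 470.2 -231.1]] [ 469.9 -231.1   31.5   16.5   14. ]
```

Call:
step_arm --increments '[{"az":0,"tz":0.2,"ax":0,"ay":0,"tx":0.008,"ty":0.009,"claw":0.0},{"az":0,"tz":0.25,"ax":0,"ay":0,"tx":0,"ty":0,"claw":0.0},{"az":0,"tz":0.15,"ax":0,"ay":0,"tx":0,"ty":0,"claw":0.0},{"az":0,"tz":0.06,"ax":0,"ay":0,"tx":0,"ty":0,"claw":0.0},{"az":0,"tz":0,"ax":0,"ay":0,"tx":0,"ty":0,"claw":0.0},{"az":0,"tz":0.015,"ax":0,"ay":0,"tx":0,"ty":0,"claw":0.0},{"az":0,"tz":0.01,"ax":0,"ay":0,"tx":0,"ty":0,"claw":0.0},{"az":0,"tz":0,"ax":0,"ay":0,"tx":0,"ty":0,"claw":0.0},{"az":0,"tz":0,"ax":0,"ay":0,"tx":0,"ty":0,"claw":0.0}]'

```text
clock: 34.0
position: [0.4717, -0.2326, 0.0355]
tcp_rot: [3.118, 0.381, 0.001]
ft_force: [0.2, -0.5, -0.1]
finger_gap: 0.283
finger_force: 25.7
```

Call:
step_arm --increments '[{"az":0,"tz":0.008,"ax":0,"ay":0,"tx":0,"ty":0,"claw":0.0},{"az":0,"tz":0.007,"ax":0,"ay":0,"tx":0,"ty":0,"claw":0.0},{"az":0,"tz":0,"ax":0,"ay":0,"tx":0,"ty":0,"claw":0.0},{"az":0,"tz":0,"ax":0,"ay":0,"tx":0,"ty":0,"claw":0.0}]'

```text
clock: 34.4
position: [0.4717, -0.2326, 0.0346]
tcp_rot: [3.118, 0.381, 0.001]
ft_force: [-4.4, 1.3, 11.2]
finger_gap: 0.281
finger_force: 26.9
```

Call:
step_arm --increments '[{"az":0,"tz":0,"ax":0,"ay":0,"tx":0,"ty":0,"claw":0.35},{"az":0,"tz":0,"ax":0,"ay":0,"tx":0,"ty":0,"claw":0.45},{"az":0,"tz":0,"ax":0,"ay":0,"tx":0,"ty":0,"claw":0.45},{"az":0,"tz":-0.2,"ax":0,"ay":0,"tx":0,"ty":0,"claw":0.5},{"az":0,"tz":-0.5,"ax":0,"ay":0,"tx":0,"ty":0,"claw":0.7},{"az":-0.0305,"tz":0,"ax":0,"ay":0,"tx":0,"ty":0,"claw":0.7},{"az":0,"tz":0,"ax":0,"ay":0,"tx":0.274,"ty":-0.304,"claw":0.7},{"az":0,"tz":0,"ax":0,"ay":0,"tx":0.274,"ty":-0.304,"claw":0.7},{"az":0,"tz":0,"ax":0,"ay":0,"tx":0.274,"ty":-0.304,"claw":0.7},{"az":0,"tz":0,"ax":0,"ay":0,"tx":0.274,"ty":-0.304,"claw":0.7},{"az":0,"tz":0,"ax":0,"ay":0,"tx":0.274,"ty":-0.304,"claw":0.7},{"az":0,"tz":0,"ax":0,"ay":0,"tx":0.274,"ty":-0.304,"claw":0.7},{"az":0,"tz":0,"ax":0,"ay":0,"tx":0.274,"ty":-0.304,"claw":0.7},{"az":0,"tz":0,"ax":0,"ay":0,"tx":0.274,"ty":-0.304,"claw":0.7},{"az":0,"tz":0,"ax":0,"ay":0,"tx":0.274,"ty":-0.304,"claw":0.7},{"az":0,"tz":0,"ax":0,"ay":0,"tx":0.274,"ty":-0.304,"claw":0.7},{"az":0,"tz":0,"ax":0,"ay":0,"tx":0,"ty":0,"claw":0.7},{"az":0,"tz":0,"ax":0,"ay":0,"tx":0,"ty":0,"claw":0.7},{"az":0,"tz":0,"ax":0,"ay":0,"tx":0,"ty":0,"claw":0.7}]'

```text
clock: 36.3
position: [0.6285, 0.144, 0.1033]
tcp_rot: [3.096, 0.528, -0.001]
ft_force: [0.4, -0.7, -0.4]
finger_gap: 0.704
finger_force: 0.0
```

```bash
python3 look.py g10 case_square; python3 tool.py 628 145.7 19.5; python3 - <<'E'
from tool import *
for c,a,m,mk in held('g10'): print(np.round(c,1),a,np.round(plane(m,c,.021)*1e3,1),world_rect(m,mk,.021))
E
```

```text
[0.6286 0.1437 0.1035] [ 3.0961e+00  5.2730e-01 -6.0000e-04] [-0.26  0.49 -0.05  1.57  0.03  1.09 -1.55] 36.35
case_square 0.68 [205. 312.] 2059 [630.  145.   44.5  34.4  19.3]
pos [628.7 143.7 103.6] yaw 19.3 az -0.0010 tx 0.000 ty -0.021 tz0.034 0.696 tilt [ 0.     -0.0007] q7 -1.55 t 36.4
cam in tool [ 0.07145865  0.0001943  -0.12256596] [-0.22498717 -0.22349768  1.55911178]
[313.9 211.1] 1043 [[628.1 144.8]] [627.1 144.6  26.   25.4  19.3]
[195.5 350.6] 518 [[467.9 201.5]] [467.7 203.3  29.   22.7  18.8]
```

Call:
step_arm --increments '[{"az":0,"tz":0.25,"ax":0,"ay":0,"tx":0,"ty":-0.016,"claw":0.65},{"az":0,"tz":0.25,"ax":0,"ay":0,"tx":0,"ty":0,"claw":0.6},{"az":0,"tz":0.14,"ax":0,"ay":0,"tx":0,"ty":0,"claw":0.55},{"az":0,"tz":0.05,"ax":0,"ay":0,"tx":0,"ty":0,"claw":0.5},{"az":0,"tz":0.015,"ax":0,"ay":0,"tx":0,"ty":0,"claw":0.48},{"az":0,"tz":0,"ax":0,"ay":0,"tx":0,"ty":0,"claw":0.48},{"az":0,"tz":0,"ax":0,"ay":0,"tx":0,"ty":0,"claw":0.4},{"az":0,"tz":0,"ax":0,"ay":0,"tx":0,"ty":0,"claw":0.3},{"az":0,"tz":0,"ax":0,"ay":0,"tx":0,"ty":0,"claw":0.0},{"az":0,"tz":0,"ax":0,"ay":0,"tx":0,"ty":0,"claw":0.0},{"az":0,"tz":0,"ax":0,"ay":0,"tx":0,"ty":0,"claw":0.0}]' --newtons 28

```text
clock: 37.5
position: [0.6289, 0.1471, 0.0344]
tcp_rot: [-3.096, -0.53, -0.003]
ft_force: [-0.6, -0.8, 6.4]
finger_gap: 0.383
finger_force: 28.2
```

Call:
step_arm --increments '[{"az":0,"tz":-0.1,"ax":0,"ay":0,"tx":0,"ty":0,"claw":0.0},{"az":0,"tz":-0.3,"ax":0,"ay":0,"tx":0,"ty":0,"claw":0.0},{"az":0,"tz":-0.3,"ax":0,"ay":0,"tx":0,"ty":0,"claw":0.0},{"az":0.035,"tz":0,"ax":0,"ay":0,"tx":0,"ty":0,"claw":0.0},{"az":0.035,"tz":0,"ax":0,"ay":0,"tx":0,"ty":0,"claw":0.0},{"az":0.035,"tz":0,"ax":0,"ay":0,"tx":0,"ty":0,"claw":0.0},{"az":0,"tz":0,"ax":0,"ay":0,"tx":-0.281,"ty":0.315,"claw":0.0},{"az":0,"tz":0,"ax":0,"ay":0,"tx":-0.281,"ty":0.315,"claw":0.0},{"az":0,"tz":0,"ax":0,"ay":0,"tx":-0.281,"ty":0.315,"claw":0.0},{"az":0,"tz":0,"ax":0,"ay":0,"tx":-0.281,"ty":0.315,"claw":0.0},{"az":0,"tz":0,"ax":0,"ay":0,"tx":-0.281,"ty":0.315,"claw":0.0},{"az":0,"tz":0,"ax":0,"ay":0,"tx":-0.281,"ty":0.315,"claw":0.0},{"az":0,"tz":0,"ax":0,"ay":0,"tx":0,"ty":0,"claw":0.0},{"az":0,"tz":0,"ax":0,"ay":0,"tx":0,"ty":0,"claw":0.0},{"az":0,"tz":0,"ax":0,"ay":0,"tx":0,"ty":0,"claw":0.0}]'

```text
clock: 39.0
position: [0.4621, -0.0428, 0.1037]
tcp_rot: [-3.141, -0.017, -0.002]
ft_force: [0.4, 0.8, 0.1]
finger_gap: 0.382
finger_force: 28.1
```

```bash
python3 look.py g11 tray_square case_square; python3 tool.py 461.9 -43.5 0.5; python3 - <<'E'
from tool import *
z=ctrl.sense()['position'][2]-.0244+.011
for c,a,m,mk in held('g11'): print(np.round(c,1),a,np.round(plane(m,c,z)*1e3,1),world_rect(m,mk,z))
E
```

```text
[ 0.4622 -0.0426  0.1035] [-3.1412e+00 -1.7400e-02 -1.5000e-03] [-0.08  0.13  0.08  2.05 -0.01  0.96 -1.55] 39.05
tray_square 0.94 [195. 272.] 9936 [461.9 -20.7  74.2 116.6   0.6]
case_square 0.64 [249. 313.] 3977 [428.8 -43.8  66.2  50.5   0.6]
pos [461.9 -42.8 103.2] yaw 0.6 az 0.0007 tx -0.000 ty 0.007 tz0.034 0.692 tilt [0.0002 0.0001] q7 -1.55 t 39.1
cam in tool [ 0.07154734  0.00025036 -0.12257707] [-0.22459918 -0.22334093  1.55909067]
[  4.9 197.2] 340 [[491.6 112.8]] [491.5 112.3   5.8  19.1  73.2]
[567.4 201.4] 898 [[ 492.6 -169.2]] [ 492.3 -169.3   21.    11.2   14.1]
[316.1 255.9] 2092 [[460.7 -43.1]] [460.1 -43.1  25.5  25.9   0.6]
```

Call:
step_arm --increments '[{"az":0,"tz":0.2,"ax":0,"ay":0,"tx":0.012,"ty":0,"claw":0.0},{"az":0,"tz":0.25,"ax":0,"ay":0,"tx":0,"ty":0,"claw":0.0},{"az":0,"tz":0.15,"ax":0,"ay":0,"tx":0,"ty":0,"claw":0.0},{"az":0,"tz":0.06,"ax":0,"ay":0,"tx":0,"ty":0,"claw":0.0},{"az":0,"tz":0,"ax":0,"ay":0,"tx":0,"ty":0,"claw":0.0},{"az":0,"tz":0.015,"ax":0,"ay":0,"tx":0,"ty":0,"claw":0.0},{"az":0,"tz":0.01,"ax":0,"ay":0,"tx":0,"ty":0,"claw":0.0},{"az":0,"tz":0,"ax":0,"ay":0,"tx":0,"ty":0,"claw":0.0},{"az":0,"tz":0,"ax":0,"ay":0,"tx":0,"ty":0,"claw":0.0}]'

```text
clock: 40.05
position: [0.4628, -0.0436, 0.035]
tcp_rot: [-3.141, -0.015, -0.001]
ft_force: [-0.0, 0.9, -0.1]
finger_gap: 0.389
finger_force: 28.1
```

Call:
step_arm --increments '[{"az":0,"tz":0.007,"ax":0,"ay":0,"tx":0,"ty":0,"claw":0.0},{"az":0,"tz":0.005,"ax":0,"ay":0,"tx":0,"ty":0,"claw":0.0},{"az":0,"tz":0,"ax":0,"ay":0,"tx":0,"ty":0,"claw":0.0},{"az":0,"tz":0,"ax":0,"ay":0,"tx":0,"ty":0,"claw":0.0}]'

```text
clock: 40.45
position: [0.4628, -0.0437, 0.0343]
tcp_rot: [-3.141, -0.015, -0.001]
ft_force: [-4.8, -0.5, 11.6]
finger_gap: 0.385
finger_force: 29.3
```

Call:
step_arm --increments '[{"az":0,"tz":0,"ax":0,"ay":0,"tx":0,"ty":0,"claw":0.45},{"az":0,"tz":0,"ax":0,"ay":0,"tx":0,"ty":0,"claw":0.6},{"az":0,"tz":0,"ax":0,"ay":0,"tx":0,"ty":0,"claw":0.6},{"az":0,"tz":-0.2,"ax":0,"ay":0,"tx":0,"ty":0,"claw":0.6},{"az":0,"tz":-0.4,"ax":0,"ay":0,"tx":0,"ty":0,"claw":1},{"az":0,"tz":-0.4,"ax":0,"ay":0,"tx":0,"ty":0,"claw":1},{"az":0,"tz":-0.4,"ax":0,"ay":0,"tx":0,"ty":0,"claw":1},{"az":0,"tz":-0.3,"ax":0,"ay":0,"tx":0.28,"ty":-0.2,"claw":1},{"az":0,"tz":0,"ax":0,"ay":0,"tx":0,"ty":0,"claw":1},{"az":0,"tz":0,"ax":0,"ay":0,"tx":0,"ty":0,"claw":1},{"az":0,"tz":0,"ax":0,"ay":0,"tx":0,"ty":0,"claw":1}]'

```text
clock: 41.55
position: [0.4894, -0.0238, 0.2022]
tcp_rot: [3.141, 0.014, -0.003]
ft_force: [-0.4, -0.8, -0.3]
finger_gap: 0.999
finger_force: 0.0
```

```bash
cat > chk.sh <<'E'
python3 look.py $1 $2; python3 - <<P
from tool import *
for c,a,m,mk in held('$1'): print(np.round(c,1),a,np.round(plane(m,c,$3)*1e3,1))
P
E
bash chk.sh c1 tray_square .021
```

```text
[ 0.4893 -0.0239  0.2021] [ 3.1413  0.0138 -0.0036] [-0.11  0.07  0.07  1.88 -0.01  1.19 -1.6 ] 41.6
tray_square 0.93 [201. 306.] 4866 [462.  -22.  117.4  72.8  89.6]
cam in tool [ 0.07155554  0.00024681 -0.1226252 ] [-0.22452091 -0.22327332  1.55909534]
[498.9  53.9] 403 [[ 617.9 -201.3]]
[112.9 192.8] 663 [[474.1 201.3]]
[503.  197.8] 400 [[ 472.  -233.9]]
[333.6 205. ] 465 [[462.  -44.5]]
```

Call:
step_arm --increments '[{"az":0,"tz":0,"ax":0,"ay":0,"tx":0,"ty":0.37,"claw":1},{"az":0,"tz":0,"ax":0,"ay":0,"tx":0,"ty":0.37,"claw":1},{"az":0,"tz":0,"ax":0,"ay":0,"tx":0,"ty":0.37,"claw":1},{"az":0,"tz":0,"ax":0,"ay":0,"tx":0,"ty":0.37,"claw":1},{"az":0,"tz":0,"ax":0,"ay":0,"tx":0,"ty":0.37,"claw":1},{"az":0,"tz":0,"ax":0,"ay":0,"tx":0,"ty":0,"claw":1},{"az":0,"tz":0,"ax":0,"ay":0,"tx":0,"ty":0,"claw":1},{"az":0,"tz":0,"ax":0,"ay":0,"tx":0,"ty":0,"claw":1}]'

```text
clock: 42.45
position: [0.4919, -0.2073, 0.2029]
tcp_rot: [-3.141, -0.016, 0.001]
ft_force: [0.6, 0.9, -0.1]
finger_gap: 0.998
finger_force: 0.0
```

```bash
bash chk.sh c2 tray_rect .020
```

```text
[ 0.4921 -0.2071  0.2031] [-3.1409e+00 -1.7400e-02  7.0000e-04] [ 0.1   0.16  0.24  1.78 -0.04  1.2  -1.21] 42.5
tray_rect 0.93 [199. 313.] 4945 [ 465.  -210.8   73.3  117.    13.7]
cam in tool [ 0.07155881  0.00024073 -0.12257691] [-0.22459193 -0.2233329   1.5590749 ]
[310.   55.3] 400 [[ 618.5 -200.1]]
[338.5 198.8] 386 [[ 471.9 -233. ]]
[170.3 205.5] 490 [[461.8 -42.4]]
```

Call:
step_arm --increments '[{"az":0,"tz":0,"ax":0,"ay":0,"tx":0.36,"ty":-0.08,"claw":1},{"az":0,"tz":0,"ax":0,"ay":0,"tx":0.36,"ty":-0.08,"claw":1},{"az":0,"tz":0,"ax":0,"ay":0,"tx":0.36,"ty":-0.08,"claw":1},{"az":0,"tz":0,"ax":0,"ay":0,"tx":0.36,"ty":-0.08,"claw":1},{"az":0,"tz":0,"ax":0,"ay":0,"tx":0,"ty":0,"claw":1},{"az":0,"tz":0,"ax":0,"ay":0,"tx":0,"ty":0,"claw":1},{"az":0,"tz":0,"ax":0,"ay":0,"tx":0,"ty":0,"claw":1}]'

```text
clock: 43.25
position: [0.635, -0.1752, 0.2035]
tcp_rot: [3.141, 0.014, -0.001]
ft_force: [1.0, -0.8, -1.0]
finger_gap: 1.002
finger_force: 0.0
```

```bash
bash chk.sh c3 tray_small .020
```

```text
[ 0.635  -0.1755  0.2038] [3.1414e+00 1.3700e-02 1.0000e-04] [ 0.05  0.43  0.21  1.44 -0.09  1.28 -1.3 ] 43.3
tray_small 0.6 [202. 316.] 5506 [ 611.7 -179.9   75.1  118.3   11.9]
cam in tool [ 0.07154443  0.00029076 -0.12258698] [-0.22463164 -0.22335508  1.55919329]
[338.1 196.7] 265 [[ 617.  -201.1]]
[ 14.9 304. ] 461 [[472.1 203.9]]
[360.2 307.5] 265 [[ 470.4 -233.8]]
```

Call:
step_arm --increments '[{"az":0,"tz":0,"ax":0,"ay":0,"tx":-0.145,"ty":-0.4,"claw":1},{"az":0,"tz":0,"ax":0,"ay":0,"tx":-0.145,"ty":-0.4,"claw":1},{"az":0,"tz":0,"ax":0,"ay":0,"tx":-0.145,"ty":-0.4,"claw":1},{"az":0,"tz":0,"ax":0,"ay":0,"tx":-0.145,"ty":-0.4,"claw":1},{"az":0,"tz":0,"ax":0,"ay":0,"tx":-0.145,"ty":-0.4,"claw":1},{"az":0,"tz":0,"ax":0,"ay":0,"tx":-0.145,"ty":-0.4,"claw":1},{"az":0,"tz":0,"ax":0,"ay":0,"tx":-0.145,"ty":-0.4,"claw":1},{"az":0,"tz":0,"ax":0,"ay":0,"tx":-0.145,"ty":-0.4,"claw":1},{"az":0,"tz":0,"ax":0,"ay":0,"tx":-0.145,"ty":-0.4,"claw":1},{"az":0,"tz":0,"ax":0,"ay":0,"tx":-0.145,"ty":-0.4,"claw":1},{"az":0,"tz":0,"ax":0,"ay":0,"tx":0,"ty":0,"claw":1},{"az":0,"tz":0,"ax":0,"ay":0,"tx":0,"ty":0,"claw":1},{"az":0,"tz":0,"ax":0,"ay":0,"tx":0,"ty":0,"claw":1}]'

```text
clock: 44.65
position: [0.4874, 0.222, 0.2037]
tcp_rot: [3.141, 0.012, 0.001]
ft_force: [-0.0, -0.1, 0.3]
finger_gap: 1.001
finger_force: 0.0
```

```bash
bash chk.sh c4 tray_large .022
python3 - <<'E'
import cv2,numpy as np
a=[cv2.resize(cv2.imread(f'pics/c{i}.png')[130:270,230:410],None,fx=2.1,fy=2.1,interpolation=cv2.INTER_CUBIC) for i in(1,2,3,4)]
cv2.imwrite('pics/mos2.png',np.vstack([np.hstack(a[:2]),np.hstack(a[2:])]))
E
```

```text
[0.4876 0.2219 0.2036] [3.1412e+00 1.0700e-02 9.0000e-04] [-0.47  0.17 -0.05  1.76  0.01  1.2  -2.08] 44.7
tray_large 0.74 [193. 306.] 4548 [468.4 220.5  73.  116.1  15.2]
tray_large 0.32 [210. 635.] 728 [ 451.  -155.6   77.1   16.3   18.2]
cam in tool [ 0.07155762  0.00027016 -0.12256845] [-0.22461693 -0.22337231  1.55913334]
[336.1 193.2] 659 [[474.3 199. ]]
[552.  204.9] 485 [[462.2 -45.2]]
```

View pics/mos2.png

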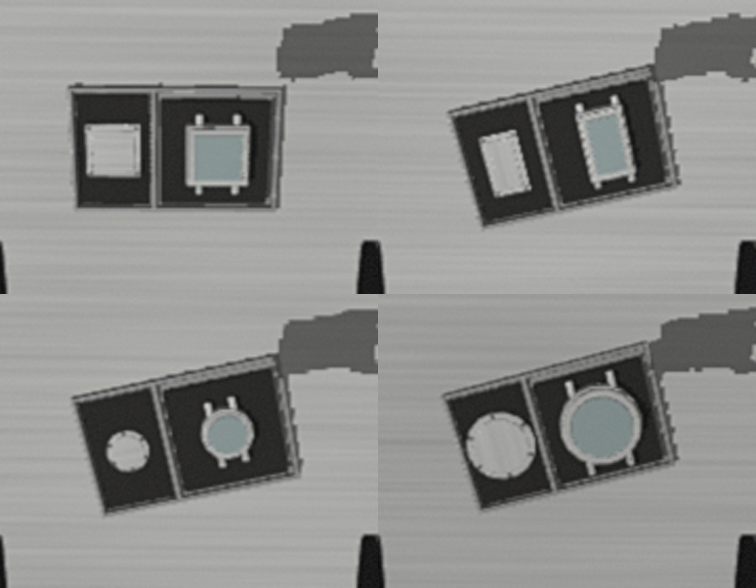

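All four cases sit centred and crystal up on their own pads, within about 2 mm (square and rect in the top row, small and large in the bottom row). The mat is clear and the gripper is free.

```bash
python3 -c "
from station import sign_off
print(sign_off())"
```

```text
the job is handed in; nothing more can be done
None
```

The job is handed in at about 45 s: all four cases are crystal up on their own tray pads, within about 2 mm of centre by the last camera check, and the tweezer was never touched.

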